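# Finish the crosswise drying stack in the squaring corner

### The arm

A 6-joint arm with a two-finger parallel gripper is mounted at the origin on a cart in front of the work surface, level with it; the furniture and walls round the work are solid. World frame = base frame: x ahead of the robot, y to its left, z up, the work surface at z = 0. Lengths are in m, angles in rad, forces in N, time in s.
With the tool pointing down it reaches from about 0.35 to 0.875 m from the base axis. Payload 4.2 kg.
Tool frame: the origin (TCP) lies midway between the tips of the shut fingers; the grasp point (between the pads) lies 19 mm behind it; z points along the fingers, y is the direction in which the jaws open and shut (so a half turn about z gives the same grasp; the last joint's range is limited). The gripper opens to 87 mm and grips with 3 to 60 N. Pads are 19 mm wide; open, the fingers measure 117 mm over their backs; the gripper's body (75 mm by 190 mm) begins 51 mm behind the grasp point.
Start: joints at [1.418, 0.385, 0.008, 0, -1.194, -0.259], TCP at [0.25, 0.573, 0.223] pointing down, gripper open.
Joint ranges: [-3.14, 3.14], [-1.21, 2.06], [-1.07, 1.41], [-3.16, 2.05], [-2.99, -0.16], [-3.1, 3.1]. Speed limits (rad/s): [2.79, 2.79, 3.14, 3.14, 3.14, 3.14].

### API

Orientations are given as a unit quaternion [x, y, z, w].
In Python, from station import bot gives the robot as it stands.
- The arm moves only by the tool step_arm, never from a script. Its argument "steps" is a list that holds one entry, the list of rows, each a list of 6 numbers: the shift along the world's x, y, z in m, then the turn, a rotation vector about the world's x, y, z in degrees. A call has 1 to 20 rows; each row is the pose to reach, as a shift and turn from the pose commanded when the call began; what a row does not reach only later rows make up. A row lasts 1/12 s, in which the tool goes at most 41.7 mm and 7.16 degrees, less where a joint would pass 70% of its speed; a pose out of reach is approached as far as the arm can. A call with a gripper value outside its range is refused whole. "jaw" is the opening, from 0 (shut) to 1 (fully open), set as the call begins (left out, the last holds). The fingers move at their own pace and stop on an object; the grip force is fixed at half the most. Time passes only in rows, so rows that repeat a pose let the fingers close. It gives the time, the measured TCP pose, the force and the opening at its end, in the units of the state.
- bot.sense(): the state, without advancing time (a new reading comes with each control period).
- bot.capture(name): name is "scene" or "side" or "wrist"; returns the picture (420x560x3 uint8, red, green, blue); there is no depth.
- bot.camera_model(name): a dict with "fovy" (degrees; the focal length in pixels is half the picture's height over the tangent of half this angle, whatever the lens; pixels are square), "cx", "cy" (the principal point, pixels), "world_from_camera" (4x4, takes a point from camera to world coordinates); the wrist camera has in their place "hand_eye" (4x4, takes a point from camera to tool coordinates, whose origin is the TCP and whose axes are the flange's). Camera axes: x right, y up, looking along -z (the intrinsics and any distortion apply to the point x, -y, -z); pixel columns grow to the right and rows downward; lengths in m; the calibration is good to about 2 mm. A picture is of the moment at which its call begins: read the wrist's pose just before it. camera_model takes no time and is no camera call.
- bot.close_job(): hands the job in, once; it reports no verdict.
Trained networks look in the newest picture that a camera, given by its name, has taken for a name from the list of things; names that differ only in an ending like _2 or _b are one class to them, and where a whole thing is asked for, a point or a joint stands for the part that bears it (a point fixed in the world has none). Each returns a list of dicts, best first, with "confidence" (0 to 1); they miss things now and then, are a little off and sometimes report something else, mostly with a low value. They report only what shows in the picture. A call takes as long as a camera call. They do not tell look-alikes from the thing itself.
- bot.search_frame(camera, name): "bbox" ([left, top, right, bottom] in pixels, round what is visible of it).
- bot.outline_of(camera, name): "mask" (420x560 bool, what is visible of it) and "bbox" ([left, top, right, bottom] in pixels, round what is visible of it).
The state is a dict: "t": time; "q": joint angles; "qd": joint speeds; "tau": joint torques, N m; "tcp_pos": TCP position; "ee_rot": TCP orientation; "ft_force": force on the tool from outside, world axes, zero at the start; "moment": the same for the moment, N m; "width": finger opening in m.
Only numpy, scipy, OpenCV 4.12 (cv2) and the standard library are available. Lean on these libraries where they do the work, as an engineer would, in place of code of your own. Each camera call takes 0.05 s, during which the arm holds its last target. There are 200 camera calls.

### The job

Finish the crosswise stack of wooden test slats in the steel corner with the two long slats that stand on edge in the rack: lay one flat as the missing slat of the second layer, parallel to the one already there, its outer long edge level with the near ends of the two bottom slats; then lay the other flat as the third layer, crosswise over the middle of those two. Each new slat must end up square, with its end lightly touching the steel wall it points at, without shoving the loose corner; do not drop slats from a height, and leave the stack, the short slat and the things around undisturbed.

Things in the scene. Friction and masses are not known exactly. Their poses are not given: they have to be found in the camera images.
- corner: Loose steel squaring corner, 0.95 kg: two upright walls at right angles, 62 mm high, 150 long, 6 thick, with a flange 5 mm high reaching 32 mm out behind them. Origin: inside corner at worktop height; z up. The stack fills the 150 x 150 mm square at negative x and y: bottom layer along the corner's x, second layer along its y, third along x. It slides if shoved with over 2 to 5 N.
- left_end (a point): Free end of the left wall, on its inner face (plane y = 0 of the corner, from x = 0 to -150 mm), 30 mm above the worktop. Second-layer slats point at this wall.
- far_end (a point): Free end of the far wall, on its inner face (plane x = 0 of the corner, from y = 0 to -150 mm), 30 mm above the worktop. Bottom and third-layer slats point at this wall.
- base_a: Slat of the stack, light wood, 150 x 60 x 18 mm, loose, lying flat. Origin at its centre, x along its length, y across its width, z through its thickness. Bottom layer, beside the left wall; its top is 18 mm above the worktop.
- base_b: Slat of the stack, light wood, 150 x 60 x 18 mm, loose, lying flat. Origin at its centre, x along its length, y across its width, z through its thickness. Bottom layer, the one away from the left wall, 28 mm of open gap from base_a; top at 18 mm.
- second_a: Slat of the stack, light wood, 150 x 60 x 18 mm, loose, lying flat. Origin at its centre, x along its length, y across its width, z through its thickness. The only slat in the second layer: it lies across base_a and base_b along the far wall; top at 36 mm. The place of its missing partner is parallel to it at the other end of the base slats, with a 30 mm gap between the two.
- long_a: A long slat, light wood, 150 x 60 x 18 mm, 0.07 to 0.16 kg. Origin at its centre; x along its length, y across its width (60), z through its thickness (18). It starts on edge in a rack slot: centre 36 mm above the worktop, top edge at 66 mm, thickness direction level. The two long slats are alike and either may be used first.
- long_b: A long slat, light wood, 150 x 60 x 18 mm, 0.07 to 0.16 kg. Origin at its centre; x along its length, y across its width (60), z through its thickness (18). It starts on edge in a rack slot: centre 36 mm above the worktop, top edge at 66 mm, thickness direction level. The two long slats are alike and either may be used first.
- short: A short slat, 100 x 60 x 18 mm, otherwise like the long ones (origin at centre, same axes), also standing on edge in the rack. It is not part of this stack and stays there.
- rack: Fixed grey rack, base 112 x 186 x 6 mm (origin under its centre, z up), three slots along its x, 70 mm apart in its y. Each slot is 23 mm wide between wire hoops up to 40 mm above the worktop, 26 to 49 mm either side of the middle; the middle 52 mm of each slat is free for fingers. Slats lift straight out. Which slot holds the short slat varies.
- timer: Bench timer, white, 62 x 62 x 16 mm, loose, lying right of the stack (origin under its centre).
- wash_bottle: White squeeze bottle with bent spout, 62 x 92 x 171 mm, loose, standing right of the stack (origin under its centre).
- pe_bottle: White plastic bottle with blue cap, 48 x 48 x 83 mm, loose, right of the stack (origin under its centre).
Things that resemble listed ones, but are neither listed nor needed, are in the scene too. Leave any red look-alike of the long_a alone.

How it is judged:
By the outcome, as a careful person would: the job done as asked, in the order asked, and still so for the second after the job is handed in, with the robot touching nothing.
It also fails if it takes over 72 s, if anything falls off the work surface, if the arm or the gripper's body presses on something with over 40 N, if the wrist force passes 120 N, or if a joint passes its speed limit or range.

## Working session

There is one attempt and no reset: what is moved stays moved. The work goes in short steps, Python scripts to look and compute and a tool call to move; the robot and the scene stay as the last step left them, time stands still between calls to the robot, and variables do not carry over. Pictures are saved under pics/ and viewed, on a budget of 14 in all, crops included, one or two more only if the job needs it, and the job is handed in when it is done.

Besides the shell and the picture viewer there is one more tool, called after "Request:" by a JSON object that holds its "fn" and its "kwargs", one argument or row to a line. step_arm: Moves the arm, as the interface text tells. Its arguments: {"type":"object","properties":{"steps":{"type":"array","items":{"type":"array","items":{"type":"array","items":{"type":"number"}}}},"jaw":{"type":"number"}},"required":["steps"]}

```bash
mkdir -p pics; ls
python3 - <<'E'
from station import bot
import cv2,numpy as np
s=bot.sense();print({k:np.round(v,4).tolist() for k,v in s.items()})
ims=[]
for n in ("scene","side","wrist"):
    im=bot.capture(n);cv2.imwrite(f"pics/{n}0.png",im[:,:,::-1]);
    m=bot.camera_model(n);print(n,{k:np.round(v,4).tolist() for k,v in m.items()})
E
```

```text
pics
{'t': 0.0, 'q': [1.4176, 0.3856, 0.0066, -0.0005, -1.194, -0.2586], 'qd': [-0.0004, -0.0014, -0.0011, 0.0008, -0.0018, 0.0008], 'tau': [0.0014, -39.0667, 18.7402, 4.2199, 0.011, -0.0002], 'tcp_pos': [0.2499, 0.5722, 0.2215], 'ee_rot': [0.9789, -0.2045, -0.0002, 0.0011], 'ft_force': [-0.611, -0.6531, -0.1413], 'moment': [-0.0253, -0.0007, -0.0174], 'width': 0.087}
scene {'fovy': 53.2636, 'cx': 279.9966, 'cy': 208.6481, 'world_from_camera': [[0.575, 0.4983, -0.6489, -0.164], [-0.8181, 0.341, -0.4631, -0.5554], [-0.0094, 0.7971, 0.6037, 0.6781], [0.0, 0.0, 0.0, 1.0]]}
side {'fovy': 46.7145, 'cx': 278.6162, 'cy': 202.455, 'world_from_camera': [[0.9052, 0.2576, -0.3379, 0.0576], [-0.4249, 0.555, -0.7152, -1.0468], [0.0033, 0.791, 0.6119, 0.8984], [0.0, 0.0, 0.0, 1.0]]}
wrist {'fovy': 62.941, 'cx': 278.1444, 'cy': 209.3304, 'hand_eye': [[-0.0, 0.9663, 0.2574, 0.0713], [1.0, 0.0002, -0.0005, -0.0008], [-0.0006, 0.2574, -0.9663, -0.1626], [0.0, 0.0, 0.0, 1.0]]}
```

View pics/scene0.png

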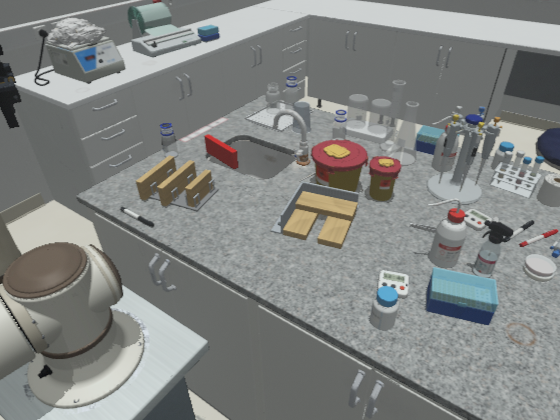

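View pics/side0.png

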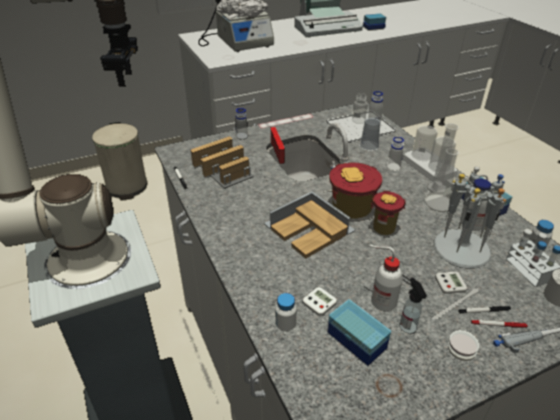

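```bash
cat > h.py <<'E'
from station import bot
import numpy as np,cv2
from scipy.spatial.transform import Rotation as R
def cam(n):
    m=bot.camera_model(n); f=210/np.tan(np.radians(m['fovy'])/2)
    if n=='wrist':
        s=bot.sense();T=np.eye(4);T[:3,:3]=R.from_quat(s['ee_rot']).as_matrix();T[:3,3]=s['tcp_pos'];T=T@np.array(m['hand_eye'])
    else: T=np.array(m['world_from_camera'])
    return f,m['cx'],m['cy'],T
def proj(c,P):
    f,cx,cy,T=c;p=(np.atleast_2d(P)-T[:3,3])@T[:3,:3]
    return np.c_[cx+f*p[:,0]/-p[:,2],cy+f*p[:,1]/p[:,2]]
def unproj(c,uv,z):
    f,cx,cy,T=c;uv=np.atleast_2d(uv)
    d=np.c_[(uv[:,0]-cx)/f,-(uv[:,1]-cy)/f,-np.ones(len(uv))]@T[:3,:3].T
    return T[:3,3]+d*((z-T[2,3])/d[:,2])[:,None]
E
python3 - <<'E'
from h import *
bot.capture("scene");bot.capture("side")
for n in("scene","side"):
    c=cam(n)
    for o in("corner","base_a","second_a","long_a","short","rack","timer","wash_bottle","pe_bottle"):
        for d in bot.outline_of(n,o)[:5]:
            v,u=np.nonzero(d['mask']);print(n,o,round(d['confidence'],2),np.round(d['bbox']),len(u),unproj(c,[[u.mean(),v.mean()]],.03)[0].round(3) if len(u) else '')
a=cv2.imread("pics/scene0.png");b=cv2.imread("pics/side0.png")
cr=lambda i,x,y,w,h:cv2.resize(i[y:y+h,x:x+w],(400,300),interpolation=cv2.INTER_CUBIC)
cv2.imwrite("pics/c1.png",np.vstack([np.hstack([cr(a,260,170,120,90),cr(b,255,180,120,90)]),np.hstack([cr(a,120,140,120,90),cr(b,175,120,120,90)])]))
E
```

```text
scene corner 0.66 [268. 179. 357. 233.] 1074 [ 0.605 -0.102  0.03 ]
scene corner 0.6 [161. 159. 197. 206.] 941 [0.467 0.253 0.03 ]
scene base_a 0.83 [316. 215. 350. 251.] 781 [ 0.529 -0.216  0.03 ]
scene base_a 0.68 [279. 210. 320. 240.] 716 [ 0.51  -0.133  0.03 ]
scene base_a 0.17 [272. 180. 360. 235.] 1071 [ 0.604 -0.102  0.03 ]
scene second_a 0.55 [296. 191. 356. 220.] 1120 [ 0.61 -0.15  0.03]
scene second_a 0.18 [374. 272. 406. 298.] 552 [ 0.46  -0.399  0.03 ]
scene long_a 0.69 [134. 155. 176. 200.] 857 [0.454 0.324 0.03 ]
scene long_a 0.69 [208. 137. 238. 170.] 622 [0.673 0.268 0.03 ]
scene long_a 0.6 [159. 161. 198. 207.] 886 [0.467 0.253 0.03 ]
scene timer 0.63 [375. 270. 407. 298.] 556 [ 0.461 -0.398  0.03 ]
scene wash_bottle 0.67 [429. 198. 464. 266.] 1712 [ 0.665 -0.446  0.03 ]
scene pe_bottle 0.83 [369. 289. 396. 331.] 1010 [ 0.385 -0.41   0.03 ]
scene pe_bottle 0.46 [270. 179. 358. 236.] 967 [ 0.602 -0.101  0.03 ]
side corner 0.83 [267. 192. 355. 233.] 862 [ 0.597 -0.099  0.03 ]
side base_a 0.77 [271. 214. 310. 241.] 562 [ 0.519 -0.144  0.03 ]
side base_a 0.64 [291. 229. 
[... 182 characters left out ...]
nd_a 0.5 [305. 288. 334. 314.] 583 [ 0.463 -0.409  0.03 ]
side long_a 0.97 [200. 148. 246. 178.] 635 [0.459 0.257 0.03 ]
side long_a 0.88 [193. 139. 232. 169.] 544 [0.449 0.333 0.03 ]
side long_a 0.76 [268. 130. 283. 166.] 332 [0.668 0.255 0.03 ]
side short 0.98 [220. 157. 251. 182.] 543 [0.48  0.183 0.03 ]
side short 0.5 [274. 293. 300. 328.] 679 [ 0.379 -0.405  0.03 ]
side rack 0.62 [214. 175. 253. 191.] 157 [0.451 0.137 0.03 ]
side timer 0.6 [302. 287. 335. 315.] 605 [ 0.464 -0.41   0.03 ]
side timer 0.23 [201. 148. 243. 174.] 627 [0.462 0.259 0.03 ]
side wash_bottle 0.71 [372. 244. 405. 315.] 1369 [ 0.639 -0.427  0.03 ]
side pe_bottle 0.87 [274. 293. 299. 329.] 677 [ 0.38  -0.404  0.03 ]
```

View pics/c1.png

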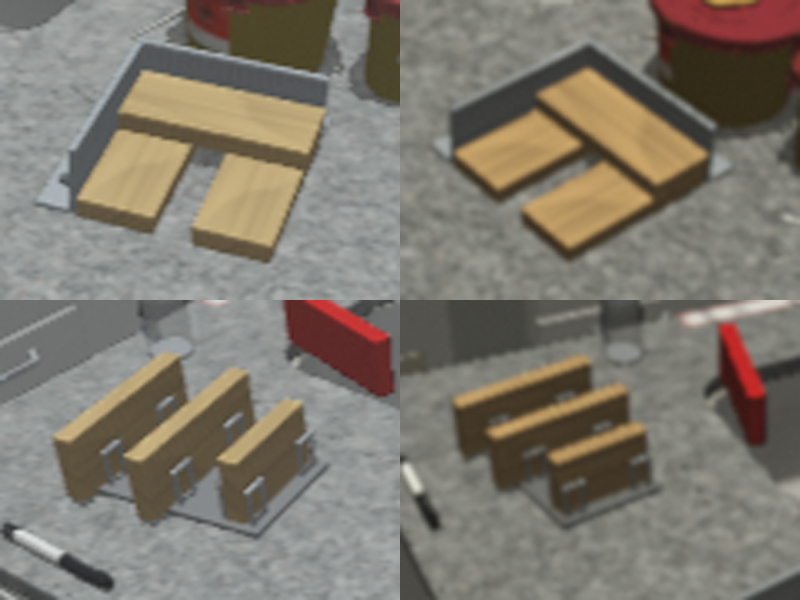

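Run:
```python
from h import *
for n,o,A in(("scene",(260,170),{.018:[(78,205),(155,218),(193,232),(270,250)],.036:[(145,70),(328,108),(310,155),(118,118)],.062:[(140,44),(328,79),(70,155)]}),
 ("side",(255,180),{.018:[(455,152),(500,193),(522,211),(571,255)],.036:[(588,68),(709,153),(656,190),(535,97)],.062:[(588,44),(714,124),(451,112)]}),
 ("scene",(120,140),{.066:[(55,437),(70,446),(185,360),(165,353),(128,458),(143,464),(252,375),(235,368),(220,462),(235,469),(305,403),(290,398)]}),
 ("side",(175,120),{.066:[(453,400),(458,407),(592,365),(585,357),(487,433),(492,439),(630,393),(624,386),(549,457),(553,463),(645,431),(640,423)]})):
    c=cam(n)
    for z,p in A.items():
        p=np.array(p,float)
        if n=="side":p[:,0]-=400
        if o in((120,140),(175,120)):p[:,1]-=300
        print(n,z,unproj(c,p*.3+o,z)[:,:2].round(3).tolist())
```

```text
scene 0.018 [[0.475, -0.109], [0.494, -0.163], [0.497, -0.193], [0.511, -0.248]]
scene 0.036 [[0.626, -0.07], [0.662, -0.215], [0.602, -0.23], [0.56, -0.088]]
scene 0.062 [[0.622, -0.067], [0.663, -0.212], [0.474, -0.103]]
side 0.018 [[0.481, -0.105], [0.493, -0.167], [0.5, -0.194], [0.512, -0.255]]
side 0.036 [[0.625, -0.07], [0.661, -0.213], [0.598, -0.234], [0.564, -0.087]]
side 0.062 [[0.624, -0.07], [0.665, -0.209], [0.478, -0.105]]
scene 0.066 [[0.377, 0.3], [0.375, 0.28], [0.522, 0.303], [0.52, 0.327], [0.39, 0.228], [0.391, 0.212], [0.536, 0.237], [0.536, 0.258], [0.427, 0.165], [0.426, 0.148], [0.528, 0.169], [0.527, 0.185]]
side 0.066 [[0.377, 0.298], [0.378, 0.284], [0.524, 0.304], [0.523, 0.322], [0.389, 0.227], [0.39, 0.215], [0.539, 0.238], [0.538, 0.253], [0.428, 0.164], [0.428, 0.153], [0.526, 0.168], [0.527, 0.183]]
```

Request:
{"fn": "step_arm", "kwargs": {
  "steps": [
    [[0.21, -0.31, 0.03, 0, 0, 33.6], [0.21, -0.31, 0.03, 0, 0, 33.6], [0.21, -0.31, 0.03, 0, 0, 33.6], [0.21, -0.31, 0.03, 0, 0, 33.6], [0.21, -0.31, 0.03, 0, 0, 33.6], [0.21, -0.31, 0.03, 0, 0, 33.6], [0.21, -0.31, 0.03, 0, 0, 33.6], [0.21, -0.31, 0.03, 0, 0, 33.6], [0.21, -0.31, 0.03, 0, 0, 33.6], [0.21, -0.31, 0.03, 0, 0, 33.6], [0.21, -0.31, 0.03, 0, 0, 33.6], [0.21, -0.31, 0.03, 0, 0, 33.6], [0.21, -0.31, 0.03, 0, 0, 33.6], [0.21, -0.31, 0.03, 0, 0, 33.6]]
  ],
  "jaw": 0.5
}}

```text
t: 2.32
tcp_pos: [0.4595, 0.2638, 0.2524]
ee_rot: [0.996, 0.088, -0.0, 0.0]
ft_force: [0.4, -0.7, 0.4]
width: 0.043
```

Run:
```python
from h import *
s=bot.sense();print(s['t'],s['tcp_pos'],s['ee_rot'],s['ft_force'],s['width'])
c=cam("wrist");im=bot.capture("wrist")[:,:,::-1].copy();cv2.imwrite("pics/w1raw.png",im)
for i,(ctr,z) in enumerate((((.449,.3025),.066),((.464,.233),.066))):
    a=np.radians(10);u=np.array([np.cos(a),np.sin(a)]);v=np.array([-u[1],u[0]])
    P=[[*(np.array(ctr)+sx*.075*u+sy*.009*v),z] for sx,sy in((-1,-1),(1,-1),(1,1),(-1,1))]
    print(proj(c,P).round(1).tolist())
    cv2.polylines(im,[np.int32(proj(c,P)*8)],True,(255,0,0),1,shift=3)
cv2.imwrite("pics/w1.png",cv2.resize(im,(784,588)))
```

```text
2.3167 [0.45947527 0.26383506 0.25236088] [ 9.96098979e-01  8.82428458e-02 -1.47980222e-04  3.66115387e-05] [ 0.35762451 -0.71170664  0.36875976] 0.043031069112263405
[[249.7, 259.5], [246.7, 117.8], [228.4, 117.8], [233.2, 259.5]]
[[314.6, 257.4], [319.1, 115.1], [300.8, 115.1], [298.1, 257.3]]
```

View pics/w1.png

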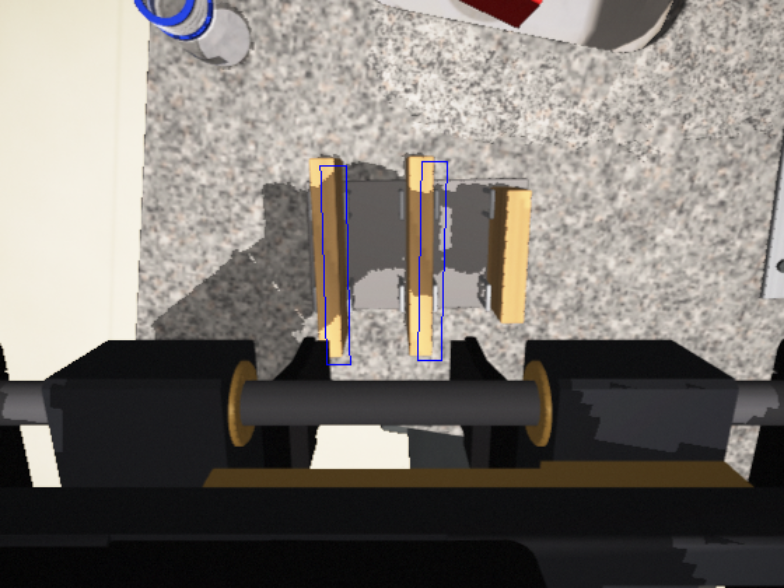

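Request:
{"fn": "step_arm", "kwargs": {
  "steps": [
    [[0.006, -0.025, -0.04, 0, 0, 0], [0.006, -0.025, -0.08, 0, 0, 0], [0.006, -0.025, -0.12, 0, 0, 0], [0.006, -0.025, -0.15, 0, 0, 0], [0.006, -0.025, -0.162, 0, 0, 0], [0.006, -0.025, -0.162, 0, 0, 0], [0.006, -0.025, -0.162, 0, 0, 0]]
  ]
}}

```text
t: 2.95
tcp_pos: [0.466, 0.2385, 0.0903]
ee_rot: [0.996, 0.088, -0.0, 0.001]
ft_force: [0.6, -0.1, 0.3]
width: 0.0436
```

Run:
```python
from h import *
s=bot.sense();print(s['t'],s['tcp_pos'],s['ee_rot'])
c=cam("wrist");im=bot.capture("wrist")[:,:,::-1].copy();cv2.imwrite("pics/w2raw.png",im)
a=np.radians(10);u=np.array([np.cos(a),np.sin(a)]);v=np.array([-u[1],u[0]])
P=[[*(np.array((.466,.238))+sx*.075*u+sy*.009*v),.066] for sx,sy in((-1,-1),(1,-1),(1,1),(-1,1))]
print(proj(c,P).round(1).tolist(), proj(c,s['tcp_pos']))
cv2.polylines(im,[np.int32(proj(c,P)*8)],True,(255,0,0),1,shift=3)
cv2.imwrite("pics/w2.png",cv2.resize(im,(784,588)))
```

```text
2.95 [0.46598847 0.23851348 0.09030392] [ 9.96106976e-01  8.81507634e-02 -2.69060563e-04  5.12774110e-04]
[[292.8, 356.2], [296.5, 111.1], [262.1, 111.0], [264.5, 356.1]] [[278.11017638 262.51141362]]
```

View pics/w2.png

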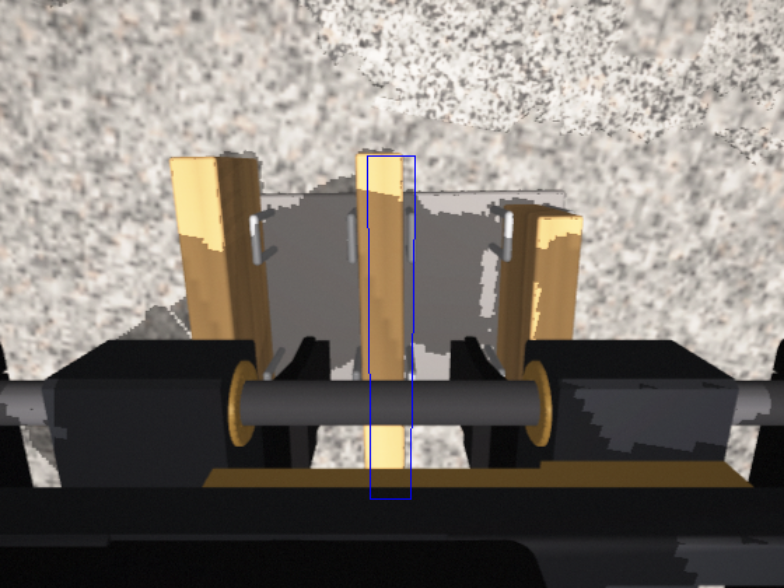

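Request:
{"fn": "step_arm", "kwargs": {
  "steps": [
    [[0.0, 0.003, -0.005, 0, 0, 1.1], [0.0, 0.003, -0.03, 0, 0, 1.1], [0.0, 0.003, -0.055, 0, 0, 1.1], [0.0, 0.003, -0.06, 0, 0, 1.1], [0.0, 0.003, -0.06, 0, 0, 1.1]]
  ]
}}

```text
t: 3.42
tcp_pos: [0.4657, 0.2406, 0.03]
ee_rot: [0.995, 0.097, -0.001, 0.001]
ft_force: [-0.3, -0.9, 1.0]
width: 0.0436
```

Request:
{"fn": "step_arm", "kwargs": {
  "steps": [
    [[0, 0, 0, 0, 0, 0], [0, 0, 0, 0, 0, 0], [0, 0, 0, 0, 0, 0], [0, 0, 0, 0, 0, 0], [0, 0, 0, 0, 0, 0], [0, 0, 0, 0, 0, 0]]
  ],
  "jaw": 0.1
}}

```text
t: 3.92
tcp_pos: [0.4665, 0.2411, 0.0314]
ee_rot: [0.995, 0.097, 0.001, -0.0]
ft_force: [-0.5, 0.1, 3.6]
width: 0.0178
```

Request:
{"fn": "step_arm", "kwargs": {
  "steps": [
    [[0, 0, 0.04, 0, 0, 0], [0, 0, 0.08, 0, 0, 0], [0, 0, 0.11, 0, 0, -4], [-0.02, -0.04, 0.11, 0, 0, -11], [-0.04, -0.08, 0.11, 0, 0, -18], [-0.056, -0.11, 0.11, 0, 0, -25], [-0.056, -0.15, 0.11, 0, 0, -32], [-0.056, -0.19, 0.11, 0, 0, -39], [-0.056, -0.196, 0.1, 0, 0, -46], [-0.056, -0.196, 0.09, 0, 0, -53], [-0.056, -0.196, 0.08, 0, 0, -60], [-0.056, -0.196, 0.07, 0, 0, -67], [-0.056, -0.196, 0.06, 0, 0, -74], [-0.056, -0.196, 0.05, 0, 0, -81], [-0.056, -0.196, 0.05, 0, 0, -88], [-0.056, -0.196, 0.05, 0, 0, -95], [-0.056, -0.196, 0.05, 0, 0, -101.1], [-0.056, -0.196, 0.05, 0, 0, -101.1]]
  ]
}}

```text
t: 5.42
tcp_pos: [0.4098, 0.0446, 0.0804]
ee_rot: [-0.706, 0.708, 0.0, -0.0]
ft_force: [-0.9, 0.1, -1.2]
width: 0.018
```

Request:
{"fn": "step_arm", "kwargs": {
  "steps": [
    [[0, 0, 0, 0, 7, 0], [0, 0, 0, 0, 14, 0], [0, 0, 0, 0, 21, 0], [0, 0, -0.01, 0, 28, 0], [0, 0, -0.02, 0, 35, 0], [0, 0, -0.03, 0, 40, 0], [0, 0, -0.05, 0, 40, 0], [0, 0, -0.05, 0, 40, 0]]
  ]
}}

```text
t: 6.08
tcp_pos: [0.4093, 0.0444, 0.0271]
ee_rot: [0.664, -0.664, -0.244, 0.244]
ft_force: [-1.1, -0.3, -1.8]
width: 0.0176
```

Request:
{"fn": "step_arm", "kwargs": {
  "steps": [
    [[0, 0, -0.002, 0, 0, 0], [0, 0, -0.003, 0, 0, 0], [0, 0, -0.003, 0, 0, 0]]
  ]
}}

```text
t: 6.33
tcp_pos: [0.4102, 0.0449, 0.0286]
ee_rot: [0.665, -0.664, -0.241, 0.241]
ft_force: [-0.6, -0.2, -1.5]
width: 0.0176
```

Request:
{"fn": "step_arm", "kwargs": {
  "steps": [
    [[0, 0, -0.002, 0, 0, 0], [0, 0, -0.002, 0, 0, 0], [0, 0, -0.002, 0, 0, 0]]
  ]
}}

```text
t: 6.58
tcp_pos: [0.4102, 0.0449, 0.0263]
ee_rot: [0.665, -0.664, -0.242, 0.241]
ft_force: [0.3, 0.4, -1.8]
width: 0.0176
```

Request:
{"fn": "step_arm", "kwargs": {
  "steps": [
    [[0, 0, -0.002, 0, 0, 0], [0, 0, -0.002, 0, 0, 0], [0, 0, -0.002, 0, 0, 0]]
  ]
}}

```text
t: 6.83
tcp_pos: [0.4105, 0.0448, 0.025]
ee_rot: [0.665, -0.664, -0.242, 0.242]
ft_force: [1.8, 2.2, 6.3]
width: 0.0174
```

Request:
{"fn": "step_arm", "kwargs": {
  "steps": [
    [[0, 0, 0, 0, 0, 0], [0, 0, 0, 0, 0, 0], [0, 0, 0, 0, 0, 0], [0, 0, 0, 0, 0, 0], [0.01, 0, 0, 0, 0, 0], [0.02, 0, 0, 0, 0, 0], [0.03, 0, 0, 0, 0, 0], [0.04, 0, 0, 0, 0, 0], [0.05, 0, 0, 0, 0, 0], [0.07, 0, 0, 0, 0, 0], [0.09, 0, 0, 0, 0, 0], [0.1, 0, 0.02, 0, 0, 0]]
  ],
  "jaw": 0.46
}}

```text
t: 7.83
tcp_pos: [0.5094, 0.0444, 0.0404]
ee_rot: [-0.663, 0.664, 0.244, -0.244]
ft_force: [0.3, -0.4, -0.3]
width: 0.0398
```

Run:
```python
from h import *
s=bot.sense();print(s['t'],s['tcp_pos'])
im=bot.capture("scene")[:,:,::-1]; im2=bot.capture("side")[:,:,::-1]
a=cv2.resize(im[130:280,150:350],(400,300));b=cv2.resize(im2[120:270,180:380],(400,300))
cv2.imwrite("pics/s2.png",cv2.resize(np.hstack([a,b]),(800,300)))
```

```text
7.8333 [0.50944267 0.04439128 0.04035866]
```

View pics/s2.png

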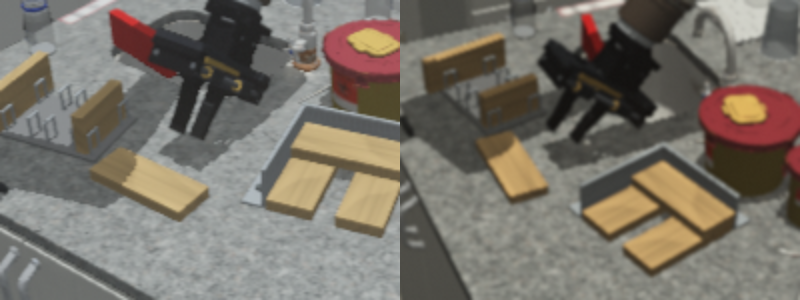

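Request:
{"fn": "step_arm", "kwargs": {
  "steps": [
    [[0, 0, 0.04, 0, -7, 0], [0, 0, 0.08, 0, -14, 0], [0, -0.02, 0.12, 0, -21, 0], [0.02, -0.04, 0.16, 0, -28, 0], [0.03, -0.06, 0.2, 0, -35, 0], [0.04, -0.09, 0.23, 0, -40, 0], [0.05, -0.12, 0.26, 0, -40, 0], [0.05, -0.135, 0.26, 0, -40, 0], [0.05, -0.135, 0.26, 0, -40, 0], [0.05, -0.135, 0.26, 0, -40, 0]]
  ],
  "jaw": 1.0
}}

```text
t: 8.77
tcp_pos: [0.5594, -0.091, 0.3034]
ee_rot: [-0.706, 0.708, 0.0, 0.0]
ft_force: [0.3, 0.6, -0.9]
width: 0.0862
```

Run:
```python
from h import *
s=bot.sense();print(s['t'],s['tcp_pos'],s['ee_rot'])
c=cam("wrist");im=bot.capture("wrist")[:,:,::-1].copy();cv2.imwrite("pics/w3raw.png",im)
np.save("w3cam.npy",np.array([c[0],c[1],c[2],*c[3].ravel()]))
for o in("corner","base_a","second_a"):
    for d in bot.outline_of("wrist",o)[:3]:print(o,d['confidence'],d['bbox'])
cv2.imwrite("pics/w3.png",cv2.resize(im,(784,588)))
```

```text
8.7667 [ 0.55935768 -0.09101697  0.30341739] [-7.06298651e-01  7.07913779e-01  3.22618410e-04  4.38859631e-04]
corner 0.55 [173.5, 75.2, 342.1, 214.5]
base_a 0.91 [258.9, 119.4, 339.3, 181.5]
base_a 0.84 [246.1, 45.8, 322.9, 111.8]
second_a 0.86 [195.2, 65.5, 271.6, 190.2]
```

View pics/w3.png

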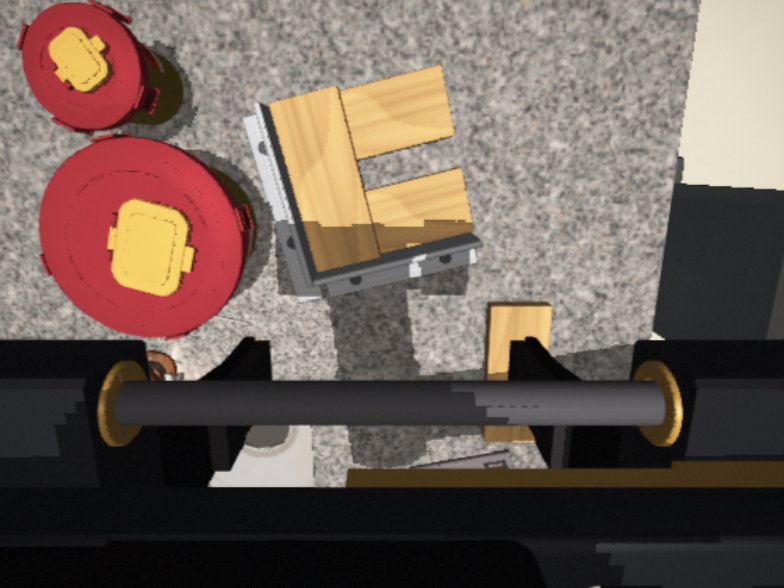

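```bash
cat > fit.py <<'E'
from h import *
from scipy.optimize import least_squares
def toW(p,M):
    M=np.atleast_2d(M);c,s=np.cos(p[2]),np.sin(p[2])
    return np.c_[p[0]+c*M[:,0]-s*M[:,1],p[1]+s*M[:,0]+c*M[:,1],M[:,2]]
def fit(c,M,uv,p0=(.624,-.069,.25)):
    r=least_squares(lambda p:(proj(c,toW(p,M))-uv).ravel(),p0,loss='soft_l1');return r.x,r.fun.reshape(-1,2)
E
python3 - <<'E'
from fit import *
a=np.load("w3cam.npy");c=(a[0],a[1],a[2],a[3:].reshape(4,4))
M=[(0,-.15,.036),(-.06,-.15,.036),(-.06,0,.036),(-.15,-.148,.018),(-.15,-.088,.018),(-.15,-.06,.018)]
uv=np.array([(270,102),(338,86),(380,253),(441,65),(454,136),(461,168)])/1.4
p,r=fit(c,M,uv);print(p[:2].round(4),np.degrees(p[2]).round(2),r.round(1).tolist())
im=cv2.imread("pics/w3raw.png");k=6;x0,y0,w,h=170,35,133,100
x0,y0,w,h=170,35,180,135
k=800/w;cr=cv2.resize(im[y0:y0+h,x0:x0+w],None,fx=k,fy=k,interpolation=cv2.INTER_CUBIC)
for L in ([(0,0,.062),(0,-.15,.062)],[(0,0,.062),(-.15,0,.062)],[(0,0,.036),(0,-.15,.036),(-.06,-.15,.036),(-.06,0,.036),(0,0,.036)],[(-.15,-.15,.018),(-.15,0,.018)]):
    q=((proj(c,toW(p,L))-(x0,y0)+.5)*k);cv2.polylines(cr,[np.int32(q*8)],False,(255,0,0),1,shift=3)
cv2.imwrite("pics/w3c.png",cr)
E
```

```text
[ 0.628  -0.0658] 13.1 [[-1.4, 0.2], [-0.4, -1.0], [-0.2, 3.5], [0.6, -0.3], [1.0, 0.1], [0.3, -0.1]]
```

View pics/w3c.png

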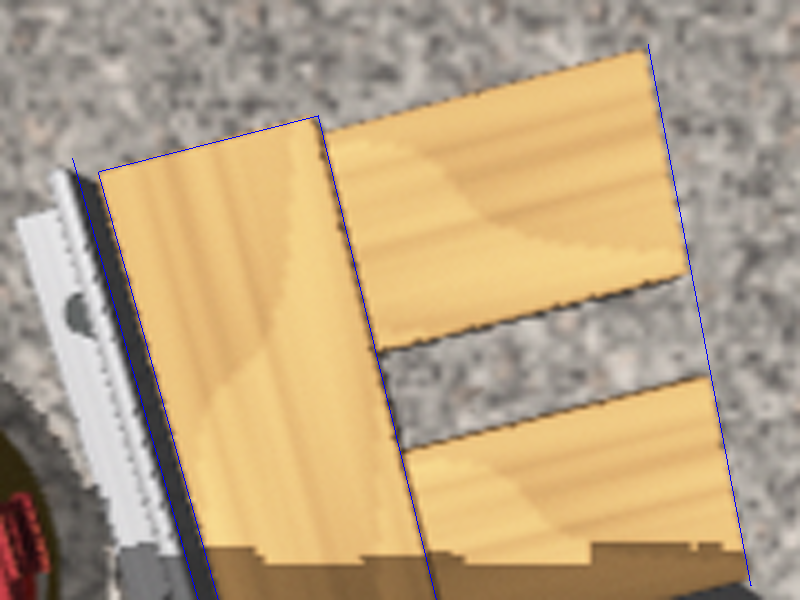

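Run:
```python
from fit import *
a=np.load("w3cam.npy");c=(a[0],a[1],a[2],a[3:].reshape(4,4))
M=[(0,-.15,.036),(-.06,-.15,.036),(-.15,-.148,.018),(-.15,-.088,.018),(-.15,-.06,.018)]
uv=np.array([(100,172),(319,117),(648,46),(688,275),(709,376)])*180/800+(170,35)
p,r=fit(c,M,uv);print(p[:2].round(4),np.degrees(p[2]).round(2),r.round(1).tolist())
# edges of base/second directions
for A,B,z in(((330,131),(648,46),.018),((383,352),(688,275),.018),((405,450),(709,376),.018),((648,50),(709,376),.018),((709,376),(748,583),.018),((319,117),(437,598),.036),((100,172),(319,117),.036)):
    w=unproj(c,np.array([A,B])*180/800+(170,35),z);d=w[1]-w[0];print(np.degrees(np.arctan2(d[1],d[0])).round(1),np.hypot(*d[:2]).round(4))
q=unproj(c,np.array([(488,303),(551,302),(546,440),(484,440)])/1.4,.018)[:,:2];print(q.round(4).tolist())
print("target2",toW(p,[(-.12,-.075,0)]),"target3",toW(p,[(-.075,-.075,0)]))
```

```text
[ 0.6267 -0.0653] 13.47 [[-0.7, 0.0], [-0.6, -0.6], [-0.1, 0.5], [0.9, 0.1], [0.6, 0.0]]
-166.3 0.0889
-166.5 0.0881
-166.8 0.0891
102.9 0.0874
103.0 0.0605
103.2 0.1299
-167.1 0.0597
[[0.4651, -0.0313], [0.404, -0.0322], [0.3965, 0.1187], [0.4617, 0.1186]]
target2 [[ 0.52742337 -0.16622405  0.        ]] target3 [[ 0.57118528 -0.15574097  0.        ]]
```

Request:
{"fn": "step_arm", "kwargs": {
  "steps": [
    [[-0.03, 0.03, 0, 0, 0, 1], [-0.06, 0.06, 0, 0, 0, 1], [-0.09, 0.09, -0.01, 0, 0, 1], [-0.115, 0.12, -0.03, 0, 0, 1], [-0.127, 0.134, -0.06, 0, 0, 1], [-0.127, 0.134, -0.1, 0, 0, 1], [-0.127, 0.134, -0.14, 0, 0, 1], [-0.127, 0.134, -0.18, 0, 0, 1], [-0.127, 0.134, -0.22, 0, 0, 1], [-0.127, 0.134, -0.25, 0, 0, 1], [-0.127, 0.134, -0.275, 0, 0, 1], [-0.127, 0.134, -0.29, 0, 0, 1], [-0.127, 0.134, -0.297, 0, 0, 1], [-0.127, 0.134, -0.297, 0, 0, 1]]
  ]
}}

```text
t: 10.13
tcp_pos: [0.4317, 0.0436, 0.0049]
ee_rot: [0.714, -0.7, -0.001, 0.002]
ft_force: [0.2, 0.5, -1.0]
width: 0.0869
```

Request:
{"fn": "step_arm", "kwargs": {
  "steps": [
    [[0, 0, 0, 0, 0, 0], [0, 0, 0, 0, 0, 0], [0, 0, 0, 0, 0, 0], [0, 0, 0, 0, 0, 0], [0, 0, 0, 0, 0, 0], [0, 0, 0, 0, 0, 0]]
  ],
  "jaw": 0.6
}}

```text
t: 10.63
tcp_pos: [0.4331, 0.0437, 0.0072]
ee_rot: [0.713, -0.701, 0.0, -0.0]
ft_force: [-2.0, 1.4, 5.7]
width: 0.0597
```

Request:
{"fn": "step_arm", "kwargs": {
  "steps": [
    [[0, 0, 0.03, 0, 0, 0], [0, 0, 0.07, 0, 0, 0], [0, 0, 0.11, 0, 0, 0], [0.01, -0.03, 0.13, 0, 0, 5], [0.025, -0.065, 0.13, 0, 0, 12.2], [0.04, -0.1, 0.13, 0, 0, 12.2], [0.055, -0.135, 0.13, 0, 0, 12.2], [0.072, -0.17, 0.13, 0, 0, 12.2], [0.088, -0.2, 0.13, 0, 0, 12.2], [0.096, -0.217, 0.13, 0, 0, 12.2], [0.096, -0.217, 0.11, 0, 0, 12.2], [0.096, -0.217, 0.08, 0, 0, 12.2], [0.096, -0.217, 0.06, 0, 0, 12.2], [0.096, -0.217, 0.06, 0, 0, 12.2]]
  ]
}}

```text
t: 11.8
tcp_pos: [0.5251, -0.1731, 0.0619]
ee_rot: [0.783, -0.622, -0.005, 0.003]
ft_force: [-0.9, -0.9, -0.8]
width: 0.0592
```

Run:
```python
from h import *
s=bot.sense();print(s['t'],s['tcp_pos'],R.from_quat(s['ee_rot']).as_matrix()[:,0])
c=cam("wrist");im=bot.capture("wrist")[:,:,::-1].copy();cv2.imwrite("pics/w4raw.png",im)
np.save("w4cam.npy",np.array([c[0],c[1],c[2],*c[3].ravel()]))
im2=bot.capture("scene")[:,:,::-1];im3=bot.capture("side")[:,:,::-1]
cv2.imwrite("pics/w4.png",np.hstack([cv2.resize(im,(400,300)),cv2.resize(im2[140:260,230:390],(400,300))]))
cv2.imwrite("pics/w4.png",np.vstack([cv2.imread("pics/w4.png"),np.hstack([cv2.resize(im3[150:270,220:380],(400,300)),cv2.resize(im[0:210,140:420],(400,300))])]))
```

```text
11.8 [ 0.52512643 -0.17311781  0.06191882] [ 0.22629824 -0.97405013 -0.00392963]
```

View pics/w4.png

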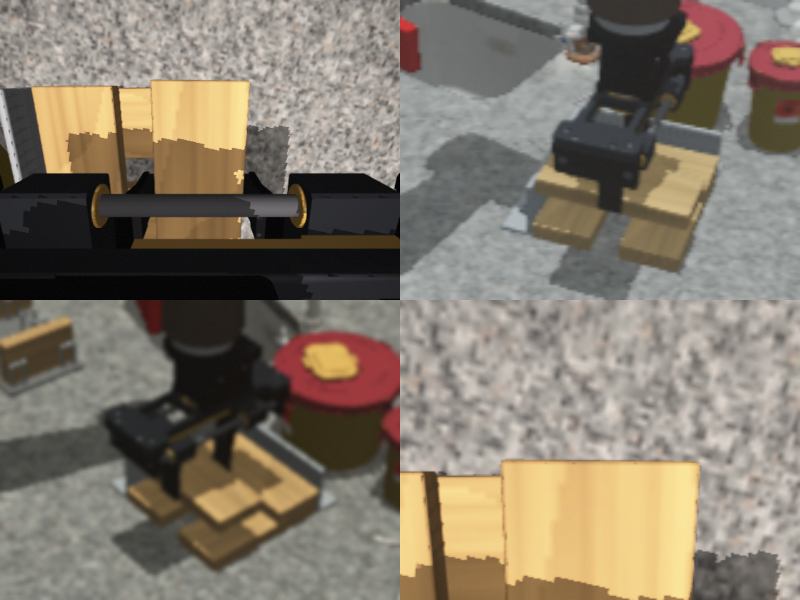

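Run:
```python
from fit import *
a=np.load("w4cam.npy");c=(a[0],a[1],a[2],a[3:].reshape(4,4))
s=bot.sense();print(s['tcp_pos'],s['ft_force']);R0=R.from_quat(s['ee_rot']).as_matrix();t=s['tcp_pos']
g=cv2.cvtColor(cv2.imread("pics/w4raw.png"),cv2.COLOR_BGR2GRAY)
lsd=cv2.createLineSegmentDetector().detect(g[:260])[0][:,0]
for l in lsd:
    if np.hypot(l[2]-l[0],l[3]-l[1])<40 or l[[1,3]].min()<80: continue
    out=[]
    for z in(.018,.036,t[2]+.012):
        w=unproj(c,l.reshape(2,2),z);out.append(((w-t)@R0)[:,:2].round(4).tolist())
    print(l.round(1),out)
p=np.array([.6267,-.0655,np.radians(13.2)])
print(proj(c,toW(p,[(0,-.15,.036),(-.06,-.15,.036),(-.15,-.148,.018)])))
```

```text
[ 0.52994314 -0.17339878  0.06745263] [ 0.48984436  0.09260167 -0.28799174]
[ 48.1 242.1 149.4 242. ] [[[-0.007, -0.1422], [-0.0074, -0.0781]], [[-0.0003, -0.1296], [-0.0006, -0.0712]], [[0.0158, -0.0993], [0.0156, -0.0543]]]
[445.6 241.9 506.9 241.8] [[[-0.0085, 0.1114], [-0.0088, 0.151]], [[-0.0017, 0.1018], [-0.0019, 0.138]], [[0.0148, 0.0787], [0.0146, 0.1065]]]
[165.6 123.  170.7 178. ] [[[0.066, -0.0614], [0.0337, -0.0612]], [[0.0664, -0.0559], [0.0369, -0.0557]], [[0.0671, -0.0426], [0.0444, -0.0424]]]
[ -0.9 157.5  20.  254.5] [[[0.0465, -0.1616], [-0.0153, -0.1615]], [[0.0485, -0.1474], [-0.0079, -0.1473]], [[0.0534, -0.1129], [0.01, -0.1129]]]
[ 43.3 122.1  64.7 240.6] [[[0.0668, -0.1319], [-0.0061, -0.1315]], [[0.067, -0.1202], [0.0006, -0.1199]], [[0.0676, -0.0921], [0.0165, -0.0918]]]
[209.4 123.9 168.1 123.8] [[[0.0655, -0.036], [0.0656, -0.06]], [[0.0658, -0.0327], [0.0659, -0.0546]], [[0.0667, -0.0247], [0.0668, -0.0416]]]
[169.2 258.4 155.3 120.7] [[[-0.0187, -0.0665], [0.0674, -0.0672]], [[-0.011, -0.0605], [0.0676, -0.0612]], [[0.0076, -0.0462], [0.068, -0.0467]]]

[... 409 characters left out ...]
-0.0481], [0.0676, -0.0911]]]
[348.1 114.  211.9 113.2] [[[0.0708, 0.0447], [0.0715, -0.0342]], [[0.0707, 0.0409], [0.0713, -0.0311]], [[0.0704, 0.0319], [0.0709, -0.0235]]]
[212.3 128.1 215.2 183.1] [[[0.0631, -0.0344], [0.0304, -0.0344]], [[0.0636, -0.0312], [0.0339, -0.0313]], [[0.065, -0.0236], [0.0421, -0.0236]]]
[170.8 180.5 177.7 254.3] [[[0.0322, -0.0612], [-0.0159, -0.0609]], [[0.0355, -0.0557], [-0.0084, -0.0554]], [[0.0434, -0.0424], [0.0096, -0.0422]]]
[211.8 181.9 209.5 125.6] [[[0.0312, -0.0364], [0.0645, -0.036]], [[0.0346, -0.0331], [0.0649, -0.0327]], [[0.0427, -0.025], [0.066, -0.0247]]]
[[ 46.08073986 121.91467268]
 [160.00854879 121.6510398 ]
 [324.75015907 124.39229339]]
```

```bash
cat > look.py <<'E'
from fit import *
def settled(n=3):
    P=[];Q=[];F=[]
    for i in range(n):
        s=bot.sense();P.append(s['tcp_pos']);Q.append(s['ee_rot']*np.sign(s['ee_rot'][0]));F.append(s['ft_force']);im=bot.capture("wrist")
    t=np.mean(P,0);q=np.mean(Q,0);R0=R.from_quat(q/np.linalg.norm(q)).as_matrix()
    T=np.eye(4);T[:3,:3]=R0;T[:3,3]=t;f,cx,cy,_=cam("wrist");c=(f,cx,cy,T@np.array(bot.camera_model("wrist")['hand_eye']))
    print('t',s['t'],'tcp',t.round(4),'sd',np.std(P,0).round(4),'F',np.mean(F,0).round(2),'psi',np.degrees(np.arctan2(R0[1,0],R0[0,0])).round(2),'w',round(s['width'],4))
    return t,R0,c,im
def segs(im,mn=40,rmax=260):
    l=cv2.createLineSegmentDetector().detect(cv2.cvtColor(im,cv2.COLOR_RGB2GRAY)[:rmax])[0][:,0]
    return l[np.hypot(l[:,2]-l[:,0],l[:,3]-l[:,1])>mn]
E
python3 - <<'E'
from look import *
t,R0,c,im=settled(4);cv2.imwrite("pics/w5.png",im[:,:,::-1])
S=segs(im)
for z,nm in((.036,'2a'),(t[2]+.012,'held')):
    for l in S:
        w=((unproj(c,l.reshape(2,2),z)-t)@R0)[:,:2]
        if abs(w[:,0]).max()<.1 and abs(w[:,1]).max()<.14: print(nm,l.round(0).tolist(),w.round(4).tolist())
E
```

```text
t 12.1 tcp [ 0.5303 -0.1733  0.0681] sd [0.0002 0.0001 0.0004] F [ 0.62 -0.12 -0.81] psi -76.76 w 0.0597
2a [52.0, 242.0, 149.0, 242.0] [[-0.0021, -0.1378], [-0.002, -0.0789]]
2a [449.0, 242.0, 491.0, 242.0] [[-0.0018, 0.1017], [-0.0017, 0.1265]]
2a [180.0, 124.0, 189.0, 252.0] [[0.0669, -0.0555], [-0.0082, -0.0551]]
2a [64.0, 124.0, 83.0, 240.0] [[0.0668, -0.1193], [-0.0005, -0.119]]
2a [182.0, 258.0, 171.0, 123.0] [[-0.0125, -0.0598], [0.0675, -0.0604]]
2a [50.0, 240.0, 28.0, 127.0] [[-0.0006, -0.1389], [0.0654, -0.1396]]
2a [168.0, 123.0, 66.0, 124.0] [[0.0674, -0.0619], [0.0671, -0.1185]]
2a [346.0, 158.0, 348.0, 116.0] [[0.0484, 0.0368], [0.0716, 0.0368]]
2a [294.0, 114.0, 226.0, 113.0] [[0.0723, 0.0076], [0.0728, -0.03]]
2a [212.0, 121.0, 214.0, 161.0] [[0.0688, -0.0375], [0.0469, -0.0375]]
held [52.0, 242.0, 149.0, 242.0] [[0.0143, -0.1069], [0.0144, -0.0613]]
held [449.0, 242.0, 491.0, 242.0] [[0.0145, 0.0784], [0.0145, 0.0976]]
held [180.0, 124.0, 189.0, 252.0] [[0.0676, -0.0432], [0.0095, -0.043]]
held [28.0, 181.0, 40.0, 244.0] [[0.0432, -0.1125], [0.0134, -0.1124]]
held [64.0, 124.0, 83.0, 240.0] [[0.0676, -0.0926], [0.0155, -0.0923]]
held [182.0, 258.0, 171.0, 123.0] [[0.0062, -0.0466], [0.0681, -0.0471]]
held [50.0, 240.0, 28.0, 127.0] [[0.0154, -0.1077], [0.0665, -0.1083]]
held [168.0, 123.0, 66.0, 124.0] [[0.068, -0.0482], [0.0678, -0.092]]
held [346.0, 158.0, 348.0, 116.0] [[0.0533, 0.0282], [0.0713, 0.0282]]
held [294.0, 114.0, 226.0, 113.0] [[0.0718, 0.0056], [0.0723, -0.0235]]
held [212.0, 121.0, 214.0, 161.0] [[0.0692, -0.0293], [0.0522, -0.0293]]
```

Request:
{"fn": "step_arm", "kwargs": {
  "steps": [
    [[0, 0, -0.02, 0, 0, 0], [0, 0, -0.035, 0, 0, 0], [0, 0, -0.039, 0, 0, 0], [0, 0, -0.039, 0, 0, 0], [0, 0, -0.039, 0, 0, 0]]
  ]
}}

```text
t: 12.57
tcp_pos: [0.5299, -0.1733, 0.0284]
ee_rot: [0.784, -0.621, 0.001, -0.0]
ft_force: [-0.1, -0.3, -1.4]
width: 0.0598
```

Run:
```python
from look import *
settled(5)
```

```text
t 12.7667 tcp [ 0.53   -0.1733  0.0286] sd [0.0001 0.     0.0001] F [ 0.   -0.37 -0.71] psi -76.77 w 0.0595
```

Request:
{"fn": "step_arm", "kwargs": {
  "steps": [
    [[0, 0.0015, 0, 0, 0, 0], [-0.0002, 0.003, -0.001, 0, 0, 0], [-0.0002, 0.003, -0.001, 0, 0, 0], [-0.0002, 0.003, -0.001, 0, 0, 0]]
  ]
}}

```text
t: 13.15
tcp_pos: [0.5288, -0.1701, 0.0265]
ee_rot: [0.784, -0.621, -0.0, 0.0]
ft_force: [-0.4, 0.0, -0.2]
width: 0.0597
```

Request:
{"fn": "step_arm", "kwargs": {
  "steps": [
    [[-0.0002, 0.001, 0, 0, 0, 0], [-0.0002, 0.001, 0, 0, 0, 0], [-0.0002, 0.001, 0, 0, 0, 0]]
  ]
}}

```text
t: 13.4
tcp_pos: [0.5287, -0.1692, 0.0265]
ee_rot: [0.784, -0.621, -0.0, 0.0]
ft_force: [-0.3, 0.1, -0.9]
width: 0.0599
```

Run:
```python
from look import *
t,R0,c,im=settled(3)
for z,nm in((.036,'2a'),(t[2]+.009,'held')):
    for l in segs(im):
        w=((unproj(c,l.reshape(2,2),z)-t)@R0)[:,:2]
        if .05<abs(w[:,0]).max()<.1 and abs(w[:,1]).max()<.14: print(nm,l.round(0).tolist(),w.round(4).tolist())
```

```text
t 13.5 tcp [ 0.5287 -0.1692  0.0265] sd [0. 0. 0.] F [-0.39  0.09 -1.31] psi -76.79 w 0.0598
2a [153.0, 117.0, 167.0, 258.0] [[0.0708, -0.0553], [0.0053, -0.0548]]
2a [1.0, 114.0, 29.0, 249.0] [[0.0718, -0.1203], [0.0097, -0.12]]
2a [211.0, 119.0, 154.0, 119.0] [[0.0698, -0.0304], [0.0699, -0.0547]]
2a [148.0, 197.0, 138.0, 114.0] [[0.0353, -0.0609], [0.0718, -0.0614]]
2a [71.0, 115.0, 3.0, 115.0] [[0.0714, -0.0906], [0.0714, -0.1196]]
2a [326.0, 114.0, 267.0, 114.0] [[0.0719, 0.0191], [0.072, -0.0061]]
2a [129.0, 114.0, 74.0, 115.0] [[0.0717, -0.0653], [0.0714, -0.089]]
2a [212.0, 129.0, 215.0, 181.0] [[0.0655, -0.0299], [0.0429, -0.0298]]
held [153.0, 117.0, 167.0, 258.0] [[0.0708, -0.0554], [0.0051, -0.055]]
held [1.0, 114.0, 29.0, 249.0] [[0.0718, -0.1207], [0.0095, -0.1204]]
held [211.0, 119.0, 154.0, 119.0] [[0.0698, -0.0305], [0.0699, -0.0548]]
held [148.0, 197.0, 138.0, 114.0] [[0.0352, -0.0611], [0.0718, -0.0615]]
held [71.0, 115.0, 3.0, 115.0] [[0.0714, -0.0908], [0.0714, -0.12]]
held [326.0, 114.0, 267.0, 114.0] [[0.0719, 0.0192], [0.072, -0.0061]]
held [129.0, 114.0, 74.0, 115.0] [[0.0717, -0.0654], [0.0714, -0.0892]]
held [212.0, 129.0, 215.0, 181.0] [[0.0654, -0.0299], [0.0428, -0.0299]]
```

Request:
{"fn": "step_arm", "kwargs": {
  "steps": [
    [[-0.0001, 0.0006, 0, 0, 0, 0], [-0.0001, 0.0006, 0, 0, 0, 0], [-0.0001, 0.0006, 0, 0, 0, 0]]
  ]
}}

```text
t: 13.8
tcp_pos: [0.5287, -0.1687, 0.0266]
ee_rot: [0.784, -0.621, 0.0, 0.0]
ft_force: [-0.1, 0.6, -1.7]
width: 0.0596
```

Request:
{"fn": "step_arm", "kwargs": {
  "steps": [
    [[0.0008, 0.0005, 0, 0, 0, 0], [0.0008, 0.0005, 0, 0, 0, 0], [0.0008, 0.0005, 0, 0, 0, 0], [0.0008, 0.0005, 0, 0, 0, 0]]
  ]
}}

```text
t: 14.13
tcp_pos: [0.5291, -0.1684, 0.0265]
ee_rot: [0.784, -0.621, -0.0, 0.0]
ft_force: [-2.2, -3.9, -1.3]
width: 0.0594
```

Run:
```python
from look import *
t,R0,c,im=settled(4)
```

```text
t 14.2833 tcp [ 0.5291 -0.1684  0.0265] sd [0. 0. 0.] F [-1.08 -3.13 -1.43] psi -76.78 w 0.0596
```

Request:
{"fn": "step_arm", "kwargs": {
  "steps": [
    [[0.0001, -0.0003, 0, 0, 0, 0], [0.0001, -0.0003, -0.0008, 0, 0, 0], [0.0001, -0.0003, -0.0008, 0, 0, 0], [0.0001, -0.0003, -0.0008, 0, 0, 0]]
  ]
}}

```text
t: 14.67
tcp_pos: [0.5301, -0.1682, 0.0258]
ee_rot: [0.784, -0.621, 0.0, -0.0]
ft_force: [0.7, 0.0, -1.1]
width: 0.0596
```

Request:
{"fn": "step_arm", "kwargs": {
  "steps": [
    [[0, 0.0002, -0.0008, 0, 0, 0], [0, 0.0002, -0.0008, 0, 0, 0], [0, 0.0002, -0.0008, 0, 0, 0]]
  ]
}}

```text
t: 14.92
tcp_pos: [0.5301, -0.1681, 0.0253]
ee_rot: [0.784, -0.621, 0.001, -0.0]
ft_force: [1.0, 0.6, 2.0]
width: 0.0594
```

Request:
{"fn": "step_arm", "kwargs": {
  "steps": [
    [[0, 0.0003, 0.0003, 0, 0, 0], [0, 0.0003, 0.0003, 0, 0, 0], [0, 0.0003, 0.0003, 0, 0, 0]]
  ]
}}

```text
t: 15.17
tcp_pos: [0.5301, -0.1681, 0.0253]
ee_rot: [0.784, -0.621, 0.001, -0.0]
ft_force: [2.7, -1.5, -0.3]
width: 0.0595
```

Run:
```python
from look import *
t,R0,c,im=settled(3)
```

```text
t 15.2667 tcp [ 0.5301 -0.1681  0.0254] sd [0. 0. 0.] F [ 1.83 -1.49 -0.84] psi -76.8 w 0.0597
```

Request:
{"fn": "step_arm", "kwargs": {
  "steps": [
    [[0, 0, 0, 0, 0, 0], [0, 0, 0, 0, 0, 0], [0, 0, 0, 0, 0, 0], [0, 0, 0.006, 0, 0, 0], [0, 0, 0.02, 0, 0, 0], [0, 0, 0.06, 0, 0, 0], [0, 0.01, 0.1, 0, 0, 0], [0.01, 0.03, 0.14, 0, 0, 0], [0.02, 0.05, 0.18, 0, 0, 0], [0.025, 0.065, 0.22, 0, 0, 0], [0.03, 0.078, 0.26, 0, 0, 0], [0.03, 0.078, 0.275, 0, 0, 0], [0.03, 0.078, 0.275, 0, 0, 0], [0.03, 0.078, 0.275, 0, 0, 0]]
  ],
  "jaw": 0.78
}}

```text
t: 16.48
tcp_pos: [0.5597, -0.0893, 0.3023]
ee_rot: [0.784, -0.621, 0.001, -0.002]
ft_force: [0.1, -0.3, -0.3]
width: 0.0684
```

Run:
```python
from look import *
t,R0,c,im=settled(3)
np.save("w6cam.npy",np.array([c[0],c[1],c[2],*c[3].ravel()]))
x0,y0,w,h=150,20,240,180;k=800/w
cv2.imwrite("pics/w6.png",cv2.resize(im[y0:y0+h,x0:x0+w,::-1],None,fx=k,fy=k,interpolation=cv2.INTER_CUBIC))
```

```text
t 16.5833 tcp [ 0.559  -0.0896  0.3005] sd [0.0005 0.0002 0.0013] F [-0.09  0.02 -0.  ] psi -76.78 w 0.0677
```

View pics/w6.png

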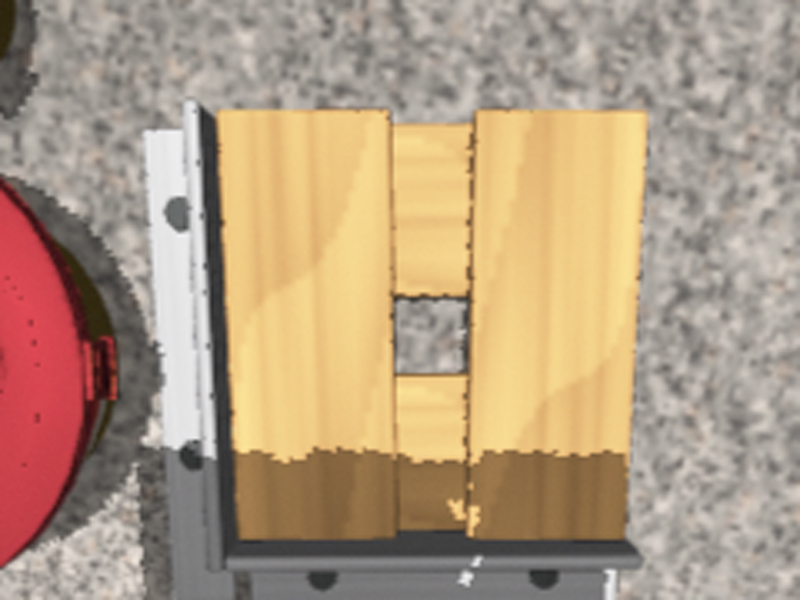

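Request:
{"fn": "step_arm", "kwargs": {
  "steps": [
    [[-0.01, 0.04, 0, 0, 0, 7], [-0.02, 0.08, 0, 0, 0, 14], [-0.03, 0.12, -0.01, 0, 0, 21], [-0.04, 0.16, -0.02, 0, 0, 28], [-0.05, 0.2, -0.03, 0, 0, 35], [-0.06, 0.24, -0.04, 0, 0, 42], [-0.07, 0.28, -0.06, 0, 0, 49], [-0.08, 0.32, -0.08, 0, 0, 56], [-0.09, 0.36, -0.1, 0, 0, 63], [-0.1065, 0.399, -0.12, 0, 0, 70], [-0.1065, 0.399, -0.14, 0, 0, 77], [-0.1065, 0.399, -0.15, 0, 0, 84], [-0.1065, 0.399, -0.16, 0, 0, 87.9], [-0.1065, 0.399, -0.18, 0, 0, 87.9], [-0.1065, 0.399, -0.2, 0, 0, 87.9], [-0.1065, 0.399, -0.21, 0, 0, 87.9], [-0.1065, 0.399, -0.21, 0, 0, 87.9]]
  ],
  "jaw": 0.5
}}

```text
t: 18.05
tcp_pos: [0.4513, 0.3068, 0.0867]
ee_rot: [0.995, 0.096, -0.003, 0.003]
ft_force: [0.1, -1.6, -0.8]
width: 0.0436
```

Run:
```python
from look import *
t,R0,c,im=settled(2)
for l in segs(im,30):
    w=((unproj(c,l.reshape(2,2),.066)-t)@R0)[:,:2]
    if abs(w[:,0]).max()<.12 and abs(w[:,1]).max()<.05: print(l.round(0).tolist(),w.round(4).tolist())
```

```text
t 18.1 tcp [0.4518 0.3073 0.0877] sd [0.0005 0.0005 0.0009] F [-0.02 -0.35 -0.1 ] psi 11.07 w 0.0438
[366.0, 186.0, 369.0, 152.0] [[0.0357, 0.0481], [0.054, 0.0484]]
[258.0, 137.0, 259.0, 231.0] [[0.0619, -0.0107], [0.0099, -0.0108]]
[254.0, 186.0, 254.0, 154.0] [[0.0358, -0.0129], [0.0527, -0.013]]
[294.0, 154.0, 293.0, 184.0] [[0.0527, 0.0086], [0.0365, 0.0083]]
[288.0, 258.0, 289.0, 147.0] [[-0.0068, 0.0058], [0.0567, 0.0058]]
[243.0, 204.0, 241.0, 163.0] [[0.0253, -0.0194], [0.0481, -0.0198]]
[297.0, 186.0, 298.0, 154.0] [[0.0358, 0.0105], [0.0527, 0.0106]]
[244.0, 141.0, 245.0, 187.0] [[0.0599, -0.0181], [0.0351, -0.0183]]
[245.0, 189.0, 245.0, 226.0] [[0.0337, -0.018], [0.0129, -0.0184]]
```

Request:
{"fn": "step_arm", "kwargs": {
  "steps": [
    [[0, 0.001, -0.02, 0, 0, 0], [0, 0.001, -0.045, 0, 0, 0], [0, 0.001, -0.06, 0, 0, 0], [0, 0.001, -0.06, 0, 0, 0], [0, 0.001, -0.06, 0, 0, 0]]
  ]
}}

```text
t: 18.57
tcp_pos: [0.4536, 0.3103, 0.0309]
ee_rot: [0.995, 0.097, 0.0, -0.0]
ft_force: [0.2, -0.1, -0.1]
width: 0.0436
```

Request:
{"fn": "step_arm", "kwargs": {
  "steps": [
    [[0, 0, 0, 0, 0, 0], [0, 0, 0, 0, 0, 0], [0, 0, 0, 0, 0, 0], [0, 0, 0, 0, 0, 0], [0, 0, 0, 0, 0, 0], [0, 0, 0, 0, 0, 0]]
  ],
  "jaw": 0.1
}}

```text
t: 19.07
tcp_pos: [0.4533, 0.3103, 0.0309]
ee_rot: [0.995, 0.097, 0.0, -0.0]
ft_force: [-1.0, 1.0, 2.3]
width: 0.0176
```

Request:
{"fn": "step_arm", "kwargs": {
  "steps": [
    [[0, 0, 0.04, 0, 0, 0], [0, 0, 0.08, 0, 0, 0], [0, 0, 0.11, 0, 0, -4], [-0.005, -0.04, 0.11, 0, 0, -11], [-0.01, -0.08, 0.11, 0, 0, -18], [-0.02, -0.12, 0.11, 0, 0, -25], [-0.03, -0.16, 0.11, 0, 0, -32], [-0.04, -0.2, 0.11, 0, 0, -39], [-0.043, -0.235, 0.11, 0, 0, -46], [-0.043, -0.265, 0.11, 0, 0, -53], [-0.043, -0.265, 0.1, 0, 0, -60], [-0.043, -0.265, 0.08, 0, 0, -67], [-0.043, -0.265, 0.07, 0, 0, -74], [-0.043, -0.265, 0.06, 0, 0, -81], [-0.043, -0.265, 0.05, 0, 0, -88], [-0.043, -0.265, 0.05, 0, 0, -95], [-0.043, -0.265, 0.05, 0, 0, -101.1], [-0.043, -0.265, 0.05, 0, 0, -101.1]]
  ]
}}

```text
t: 20.57
tcp_pos: [0.4095, 0.0448, 0.0798]
ee_rot: [-0.706, 0.708, 0.0, -0.001]
ft_force: [-0.4, -0.5, -1.5]
width: 0.0176
```

Request:
{"fn": "step_arm", "kwargs": {
  "steps": [
    [[0, 0, 0, 0, 7, 0], [0, 0, 0, 0, 14, 0], [0, 0, 0, 0, 21, 0], [0, 0, -0.01, 0, 28, 0], [0, 0, -0.02, 0, 35, 0], [0, 0, -0.03, 0, 40, 0], [0, 0, -0.05, 0, 40, 0], [0, 0, -0.055, 0, 40, 0], [0, 0, -0.055, 0, 40, 0], [0, 0, -0.055, 0, 40, 0]]
  ]
}}

```text
t: 21.4
tcp_pos: [0.4103, 0.0452, 0.0249]
ee_rot: [0.665, -0.664, -0.242, 0.241]
ft_force: [-0.9, 0.1, -1.8]
width: 0.0181
```

Request:
{"fn": "step_arm", "kwargs": {
  "steps": [
    [[0, 0, -0.001, 0, 0, 0], [0, 0, -0.001, 0, 0, 0]]
  ]
}}

```text
t: 21.57
tcp_pos: [0.4099, 0.0451, 0.0244]
ee_rot: [0.665, -0.664, -0.242, 0.241]
ft_force: [-0.5, 0.0, -1.3]
width: 0.0176
```

Request:
{"fn": "step_arm", "kwargs": {
  "steps": [
    [[0, 0, 0, 0, 0, 0], [0, 0, 0, 0, 0, 0], [0, 0, 0, 0, 0, 0], [0, 0, 0, 0, 0, 0], [0.01, 0, 0, 0, 0, 0], [0.02, 0, 0, 0, 0, 0], [0.03, 0, 0, 0, 0, 0], [0.04, 0, 0, 0, 0, 0], [0.05, 0, 0, 0, 0, 0], [0.07, 0, 0, 0, 0, 0], [0.09, 0, 0, 0, 0, 0], [0.1, 0, 0.02, 0, 0, 0], [0.1, 0, 0.06, 0, 0, 0]]
  ],
  "jaw": 0.46
}}

```text
t: 22.65
tcp_pos: [0.5088, 0.0446, 0.0805]
ee_rot: [-0.663, 0.664, 0.245, -0.246]
ft_force: [0.9, -0.5, -0.0]
width: 0.04
```

Request:
{"fn": "step_arm", "kwargs": {
  "steps": [
    [[0, 0, 0.04, 0, -7, 0], [0, 0, 0.08, 0, -14, 0], [-0.02, 0.02, 0.12, 0, -21, 0], [-0.04, 0.03, 0.156, 0, -28, 0], [-0.06, 0.045, 0.156, 0, -35, 0], [-0.078, 0.045, 0.156, 0, -40, 0], [-0.078, 0.045, 0.156, 0, -40, 0], [-0.078, 0.045, 0.156, 0, -40, 0], [-0.078, 0.045, 0.156, 0, -40, 0]]
  ],
  "jaw": 1.0
}}

```text
t: 23.4
tcp_pos: [0.432, 0.0902, 0.2411]
ee_rot: [0.707, -0.707, 0.0, -0.001]
ft_force: [0.9, 0.9, 0.9]
width: 0.0854
```

Run:
```python
from look import *
t,R0,c,im=settled(3);cv2.imwrite("pics/w7.png",im[:,:,::-1])
for l in segs(im,40):
    w=unproj(c,l.reshape(2,2),.018)[:,:2]
    if w[:,1].min()>-.06 and w[:,0].max()<.53 and w[:,0].min()>.35: print(l.round(0).tolist(),w.round(4).tolist())
```

```text
t 23.5 tcp [0.4327 0.0903 0.2407] sd [0.0005 0.0001 0.0003] F [0.47 0.36 0.06] psi -89.99 w 0.086
[277.0, 251.0, 230.0, 259.0] [[0.4355, 0.1752], [0.4928, 0.1851]]
[217.0, 244.0, 257.0, 237.0] [[0.5076, 0.1659], [0.4593, 0.1569]]
[252.0, 72.0, 254.0, 158.0] [[0.4613, -0.0264], [0.4612, 0.0638]]
```

View pics/w7.png

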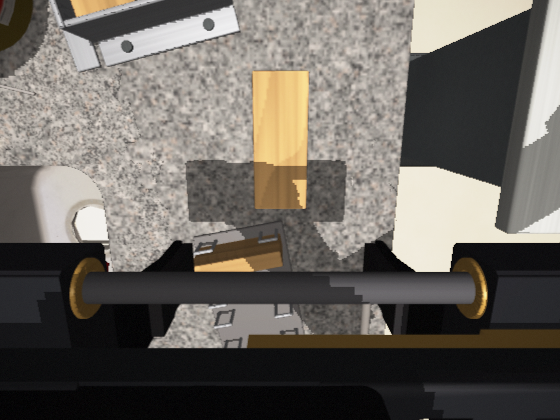

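Request:
{"fn": "step_arm", "kwargs": {
  "steps": [
    [[-0.001, -0.03, -0.02, 0, 0, 0], [-0.001, -0.045, -0.055, 0, 0, 0], [-0.001, -0.045, -0.095, 0, 0, 0], [-0.001, -0.045, -0.135, 0, 0, 0], [-0.001, -0.045, -0.175, 0, 0, 0], [-0.001, -0.045, -0.2, 0, 0, 0], [-0.001, -0.045, -0.22, 0, 0, 0], [-0.001, -0.045, -0.234, 0, 0, 0], [-0.001, -0.045, -0.234, 0, 0, 0], [-0.001, -0.045, -0.234, 0, 0, 0]]
  ]
}}

```text
t: 24.38
tcp_pos: [0.4315, 0.0447, 0.0051]
ee_rot: [-0.707, 0.707, 0.0, -0.002]
ft_force: [0.4, 0.2, 1.3]
width: 0.0868
```

Request:
{"fn": "step_arm", "kwargs": {
  "steps": [
    [[0, 0, 0, 0, 0, 0], [0, 0, 0, 0, 0, 0], [0, 0, 0, 0, 0, 0], [0, 0, 0, 0, 0, 0], [0, 0, 0, 0, 0, 0], [0, 0, 0, 0, 0, 0]]
  ],
  "jaw": 0.6
}}

```text
t: 24.88
tcp_pos: [0.4313, 0.0453, 0.0069]
ee_rot: [0.707, -0.707, 0.0, -0.001]
ft_force: [-1.0, 0.5, 3.2]
width: 0.0598
```

Request:
{"fn": "step_arm", "kwargs": {
  "steps": [
    [[0, 0, 0.03, 0, 0, 0], [0, 0, 0.07, 0, 0, 0], [0, 0, 0.11, 0, 0, -7], [0.01, -0.02, 0.13, 0, 0, -14], [0.03, -0.05, 0.13, 0, 0, -21], [0.05, -0.08, 0.13, 0, 0, -28], [0.07, -0.11, 0.13, 0, 0, -35], [0.09, -0.14, 0.13, 0, 0, -42], [0.11, -0.17, 0.13, 0, 0, -49], [0.132, -0.203, 0.13, 0, 0, -56], [0.132, -0.203, 0.13, 0, 0, -63], [0.132, -0.203, 0.13, 0, 0, -70], [0.132, -0.203, 0.11, 0, 0, -76.8], [0.132, -0.203, 0.08, 0, 0, -76.8], [0.132, -0.203, 0.06, 0, 0, -76.8], [0.132, -0.203, 0.06, 0, 0, -76.8], [0.132, -0.203, 0.06, 0, 0, -76.8]]
  ]
}}

```text
t: 26.3
tcp_pos: [0.5621, -0.158, 0.0653]
ee_rot: [-0.115, 0.993, 0.0, -0.002]
ft_force: [-0.1, -0.7, 0.1]
width: 0.0598
```

Run:
```python
from look import *
t,R0,c,im=settled(4);cv2.imwrite("pics/w8.png",im[:,:,::-1])
for z,nm in((.036,'2b'),(t[2]+.009,'held')):
    for l in segs(im,30):
        w=((unproj(c,l.reshape(2,2),z)-t)@R0)[:,:2]
        if abs(w).max()<.12 : print(nm,l.round(0).tolist(),w.round(4).tolist())
```

```text
t 26.45 tcp [ 0.5635 -0.158   0.0669] sd [0.0009 0.     0.001 ] F [ 0.53  0.01 -0.75] psi -166.76 w 0.0596
2b [403.0, 228.0, 414.0, 130.0] [[0.0059, 0.0737], [0.0623, 0.0743]]
2b [413.0, 129.0, 349.0, 129.0] [[0.0633, 0.074], [0.0631, 0.039]]
2b [209.0, 127.0, 146.0, 126.0] [[0.064, -0.0378], [0.0646, -0.0728]]
2b [437.0, 126.0, 429.0, 196.0] [[0.0647, 0.0869], [0.0254, 0.087]]
2b [343.0, 203.0, 342.0, 168.0] [[0.0211, 0.0374], [0.0415, 0.0363]]
2b [347.0, 126.0, 398.0, 126.0] [[0.0648, 0.0375], [0.0646, 0.0656]]
2b [213.0, 174.0, 213.0, 209.0] [[0.0379, -0.037], [0.0174, -0.0379]]
2b [398.0, 122.0, 348.0, 122.0] [[0.0666, 0.0654], [0.0667, 0.0381]]
2b [273.0, 112.0, 211.0, 112.0] [[0.0722, -0.0028], [0.0723, -0.0367]]
2b [347.0, 111.0, 274.0, 112.0] [[0.0723, 0.0372], [0.0722, -0.0022]]
2b [146.0, 148.0, 150.0, 189.0] [[0.0527, -0.0737], [0.0293, -0.0737]]
2b [211.0, 183.0, 209.0, 129.0] [[0.0329, -0.0386], [0.0628, -0.0383]]
2b [238.0, 109.0, 268.0, 109.0] [[0.0739, -0.0218], [0.0737, -0.0055]]
2b [211.0, 134.0, 213.0, 173.0] [[0.0602, -0.0369], [0.0386, -0.0369]]
2b [429.0, 200.0,
[... 566 characters left out ...]
 398.0, 126.0] [[0.0657, 0.0298], [0.0655, 0.0521]]
held [213.0, 174.0, 213.0, 209.0] [[0.0443, -0.0294], [0.028, -0.0301]]
held [398.0, 122.0, 348.0, 122.0] [[0.0671, 0.0519], [0.0671, 0.0303]]
held [273.0, 112.0, 211.0, 112.0] [[0.0715, -0.0022], [0.0716, -0.0292]]
held [347.0, 111.0, 274.0, 112.0] [[0.0716, 0.0295], [0.0715, -0.0017]]
held [146.0, 148.0, 150.0, 189.0] [[0.056, -0.0585], [0.0375, -0.0585]]
held [211.0, 183.0, 209.0, 129.0] [[0.0403, -0.0307], [0.0641, -0.0304]]
held [238.0, 109.0, 268.0, 109.0] [[0.0728, -0.0173], [0.0727, -0.0044]]
held [211.0, 134.0, 213.0, 173.0] [[0.062, -0.0293], [0.0449, -0.0293]]
held [429.0, 200.0, 424.0, 240.0] [[0.0327, 0.0692], [0.0132, 0.0692]]
```

View pics/w8.png

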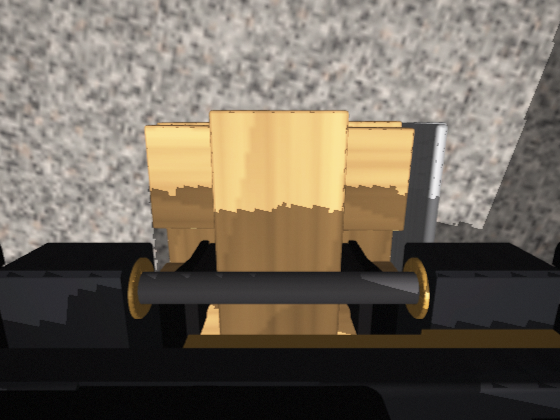

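```bash
python3 - <<'E'
from look import *
t,R0,c,im=settled(3)
g=cv2.cvtColor(im,cv2.COLOR_RGB2GRAY).astype(float)
L=segs(im,15)
for l in L:
    if 100<l[1]<135 and abs(l[1]-l[3])<3:
        print(l.round(1).tolist(),[ (((unproj(c,l.reshape(2,2),z)-t)@R0)[:,:2]*1000).round(1).tolist() for z in(.018,.036,.054)])
for u in(185,200,360,385): print(u,g[114:136,u].astype(int).tolist())
print(t,R0[:,0])
# w6 view: lines with all zs in corner frame
E
python3 - <<'E'
from look import *
a=np.load("w6cam.npy");c=(a[0],a[1],a[2],a[3:].reshape(4,4))
p=np.array([.629,-.0653,np.radians(13.2)])
uv=np.array([(218,110),(388,110),(474,111),(648,111),(626,540),(472,537),(396,537)])*.3+(150,20)
cs,sn=np.cos(p[2]),np.sin(p[2]);w=unproj(c,uv,.036)[:,:2]-p[:2]
print((w@np.array([[cs,-sn],[sn,cs]])*1000).round(1).tolist())
E
```

```text
t 26.6 tcp [ 0.5641 -0.1579  0.0679] sd [0.0002 0.     0.0001] F [-0.04 -0.41 -0.6 ] psi -166.78 w 0.0597
[348.1000061035156, 126.30000305175781, 398.1000061035156, 126.69999694824219] [[[64.1, 42.0], [63.8, 72.0]], [[64.5, 38.4], [64.3, 65.9]], [[64.9, 34.8], [64.7, 59.8]]]
[398.1000061035156, 122.9000015258789, 348.1000061035156, 122.9000015258789] [[[66.0, 71.8], [66.1, 41.9]], [[66.3, 65.7], [66.3, 38.3]], [[66.5, 59.7], [66.5, 34.8]]]
[400.6000061035156, 122.30000305175781, 428.20001220703125, 123.9000015258789] [[[66.4, 73.3], [65.5, 89.9]], [[66.6, 67.1], [65.8, 82.3]], [[66.8, 60.9], [66.1, 74.7]]]
[411.8999938964844, 129.39999389648438, 346.8999938964844, 129.60000610351562] [[[62.2, 80.5], [62.1, 41.3]], [[62.8, 73.6], [62.7, 37.8]], [[63.4, 66.8], [63.3, 34.3]]]
[208.10000610351562, 128.0, 144.39999389648438, 127.0999984741211] [[[63.0, -42.3], [63.6, -80.7]], [[63.5, -38.7], [64.0, -73.8]], [[64.0, -35.1], [64.5, -67.0]]]
[346.8999938964844, 111.4000015258789, 270.6000061035156, 111.69999694824219] [[[72.7, 40.8], [72.5, -4.6]], [[72.4, 37.3], [72.2, -4.2]], [[72.0, 33.8]
[... 1326 characters left out ...]
 141.5], [68.3, 149.6]], [[67.6, 128.4], [68.3, 135.8]]]
185 [158, 155, 155, 157, 157, 155, 154, 157, 150, 93, 171, 176, 90, 187, 206, 221, 221, 222, 224, 225, 225, 225]
200 [166, 169, 171, 173, 172, 173, 174, 176, 164, 112, 190, 196, 81, 159, 191, 204, 212, 216, 221, 225, 225, 225]
360 [173, 171, 173, 166, 159, 151, 141, 115, 95, 129, 204, 209, 204, 163, 88, 172, 191, 205, 207, 206, 206, 208]
385 [160, 159, 165, 168, 173, 174, 169, 141, 149, 187, 205, 206, 205, 193, 80, 145, 152, 203, 204, 206, 206, 209]
[ 0.56406692 -0.15794482  0.06788716] [-0.97348287 -0.22874047 -0.00298394]
[[-0.3, -149.9], [-58.9, -149.9], [-88.5, -149.6], [-148.5, -149.6], [-147.7, 0.2], [-89.4, -0.9], [-60.6, -0.9]]
```

Request:
{"fn": "step_arm", "kwargs": {
  "steps": [
    [[0, 0, 0.04, 0, 0, 0], [0, 0, 0.07, 0, 0, 7], [-0.01, 0.02, 0.07, 0, 0, 14], [-0.03, 0.05, 0.07, 0, 0, 21], [-0.05, 0.08, 0.07, 0, 0, 28], [-0.07, 0.11, 0.07, 0, 0, 35], [-0.09, 0.14, 0.07, 0, 0, 42], [-0.11, 0.17, 0.07, 0, 0, 49], [-0.132, 0.203, 0.07, 0, 0, 56], [-0.132, 0.203, 0.05, 0, 0, 63], [-0.132, 0.203, 0.02, 0, 0, 70], [-0.132, 0.203, -0.02, 0, 0, 76.8], [-0.132, 0.203, -0.045, 0, 0, 76.8], [-0.132, 0.203, -0.057, 0, 0, 76.8], [-0.132, 0.203, -0.0595, 0, 0, 76.8], [-0.132, 0.203, -0.0595, 0, 0, 76.8], [-0.132, 0.203, -0.0595, 0, 0, 76.8]]
  ]
}}

```text
t: 28.07
tcp_pos: [0.4317, 0.0454, 0.0072]
ee_rot: [0.707, -0.707, 0.0, -0.001]
ft_force: [-0.9, -0.4, -0.6]
width: 0.0595
```

Request:
{"fn": "step_arm", "kwargs": {
  "steps": [
    [[0, 0, 0, 0, 0, 0], [0, 0, 0, 0, 0, 0], [0, 0, 0, 0, 0, 0], [0, 0, 0.005, 0, 0, 0], [0, 0, 0.03, 0, 0, 0], [0, 0, 0.07, 0, 0, 0], [0, 0, 0.1, 0, 0, 7], [0.03, -0.05, 0.1, 0, 0, 12], [0.05, -0.09, 0.1, 0, 0, 12.6], [0.07, -0.13, 0.1, 0, 0, 12.6], [0.09, -0.17, 0.1, 0, 0, 12.6], [0.097, -0.213, 0.1, 0, 0, 12.6], [0.097, -0.213, 0.07, 0, 0, 12.6], [0.097, -0.213, 0.05, 0, 0, 12.6], [0.097, -0.213, 0.05, 0, 0, 12.6], [0.097, -0.213, 0.05, 0, 0, 12.6]]
  ],
  "jaw": 0.78
}}

```text
t: 29.4
tcp_pos: [0.5271, -0.1683, 0.0563]
ee_rot: [0.78, -0.625, -0.001, 0.001]
ft_force: [0.1, -1.2, 0.5]
width: 0.0676
```

Run:
```python
from look import *
t,R0,c,im=settled(4);cv2.imwrite("pics/w9.png",im[:,:,::-1])
for l in segs(im,30):
        w=((unproj(c,l.reshape(2,2),.036)-t)@R0)[:,:2]
        if abs(w).max()<.13 : print(l.round(1).tolist(),(w*1000).round(1).tolist())
```

```text
t 29.55 tcp [ 0.5284 -0.1677  0.0577] sd [0.0008 0.0004 0.0009] F [0.36 0.02 0.34] psi -77.34 w 0.0677
[420.6000061035156, 242.0, 453.1000061035156, 242.0] [[2.0, 79.9], [1.9, 98.5]]
[470.6000061035156, 242.0, 505.6000061035156, 242.10000610351562] [[1.9, 108.4], [1.9, 128.4]]
[173.1999969482422, 114.30000305175781, 185.1999969482422, 246.8000030517578] [[72.1, -55.6], [-1.0, -54.5]]
[50.0, 113.19999694824219, 72.4000015258789, 239.5] [[72.6, -119.3], [3.4, -118.3]]
[177.5, 258.20001220703125, 163.0, 111.80000305175781] [[-8.0, -59.4], [73.4, -60.8]]
[328.8999938964844, 219.39999389648438, 330.70001220703125, 160.60000610351562] [[15.4, 27.2], [48.2, 26.9]]
[219.39999389648438, 116.19999694824219, 174.39999389648438, 116.30000305175781] [[71.1, -31.7], [71.1, -55.1]]
[333.1000061035156, 112.30000305175781, 221.89999389648438, 112.30000305175781] [[73.1, 27.2], [73.1, -30.4]]
[332.0, 144.39999389648438, 332.8999938964844, 114.30000305175781] [[56.7, 27.2], [72.1, 27.1]]
[159.39999389648438, 113.19999694824219, 110.5999984741211, 113.19999694824219] [[72.6, -62.7], [72.6, -87.9]]
[221.10000610351562, 113.0999984741211, 223.8000030517578, 155.6999969482422] [[72.7, -30.8], [50.8, -30.3]]
[109.4000015258789, 113.4000015258789, 53.099998474121094, 114.4000015258789] [[72.6, -88.6], [72.0, -117.8]]
[221.6999969482422, 185.60000610351562, 220.3000030517578, 143.10000610351562] [[34.6, -32.1], [57.4, -31.9]]
[224.60000610351562, 200.60000610351562, 226.1999969482422, 258.1000061035156] [[26.2, -30.9], [-8.0, -31.3]]
```

Request:
{"fn": "step_arm", "kwargs": {
  "steps": [
    [[0.0017, 0.0004, -0.015, 0, 0, 0], [0.0017, 0.0004, -0.027, 0, 0, 0], [0.0017, 0.0004, -0.0315, 0, 0, 0], [0.0017, 0.0004, -0.0315, 0, 0, 0], [0.0017, 0.0004, -0.0315, 0, 0, 0]]
  ]
}}

```text
t: 30.02
tcp_pos: [0.5303, -0.1672, 0.0261]
ee_rot: [0.781, -0.625, 0.001, -0.0]
ft_force: [-0.4, 0.2, 0.5]
width: 0.0681
```

Request:
{"fn": "step_arm", "kwargs": {
  "steps": [
    [[0, 0, 0, 0, 0, 0], [0, 0, 0, 0, 0, 0], [0, 0, 0, 0, 0, 0], [0, 0, 0, 0, 0, 0], [0, 0, 0, 0, 0, 0]]
  ],
  "jaw": 0.6
}}

```text
t: 30.43
tcp_pos: [0.5303, -0.1675, 0.0262]
ee_rot: [0.781, -0.625, 0.001, -0.0]
ft_force: [-2.5, 0.5, 5.0]
width: 0.0596
```

Request:
{"fn": "step_arm", "kwargs": {
  "steps": [
    [[0, -0.0003, 0.002, 0, 0, 0], [-0.0016, -0.0016, 0.002, 0, 0, 0.8], [-0.0016, -0.0016, 0.002, 0, 0, 0.8], [-0.0018, -0.0008, 0.0015, 0, 0, 0.8], [-0.0018, -0.0008, 0.0015, 0, 0, 0.8], [-0.0018, -0.0008, 0.0015, 0, 0, 0.8]]
  ]
}}

```text
t: 30.93
tcp_pos: [0.5277, -0.1684, 0.0264]
ee_rot: [0.785, -0.62, -0.0, 0.0]
ft_force: [-0.6, -0.1, -1.7]
width: 0.0594
```

Run:
```python
from look import *
settled(3)
```

```text
t 31.0333 tcp [ 0.5278 -0.1684  0.0265] sd [0.0001 0.     0.0001] F [-0.1   0.2  -0.97] psi -76.6 w 0.0596
```

Request:
{"fn": "step_arm", "kwargs": {
  "steps": [
    [[-0.0001, 0.0006, 0, 0, 0, 0], [-0.0001, 0.0006, 0, 0, 0, 0], [-0.0001, 0.0006, 0, 0, 0, 0]]
  ]
}}

```text
t: 31.33
tcp_pos: [0.5278, -0.1677, 0.0267]
ee_rot: [0.785, -0.62, 0.0, -0.0]
ft_force: [0.7, -0.0, -1.1]
width: 0.0593
```

Request:
{"fn": "step_arm", "kwargs": {
  "steps": [
    [[-0.0001, 0.0005, 0, 0, 0, 0], [-0.0001, 0.0005, 0, 0, 0, 0], [-0.0001, 0.0005, 0, 0, 0, 0]]
  ]
}}

```text
t: 31.58
tcp_pos: [0.5279, -0.1676, 0.0269]
ee_rot: [0.785, -0.62, 0.0, 0.0]
ft_force: [-0.2, -2.0, -1.1]
width: 0.0595
```

Request:
{"fn": "step_arm", "kwargs": {
  "steps": [
    [[0, -0.0001, -0.001, 0, 0, 0], [0, -0.0001, -0.0012, 0, 0, 0], [0, -0.0001, -0.0012, 0, 0, 0], [0, -0.0001, -0.0012, 0, 0, 0]]
  ]
}}

```text
t: 31.92
tcp_pos: [0.5279, -0.1676, 0.0262]
ee_rot: [0.785, -0.62, 0.0, -0.0]
ft_force: [-1.5, -1.8, 5.3]
width: 0.0597
```

Request:
{"fn": "step_arm", "kwargs": {
  "steps": [
    [[0, 0, 0, 0, 0, 0], [0, 0, 0, 0, 0, 0], [0, 0, 0, 0, 0, 0], [0, 0, 0.006, 0, 0, 0], [0, 0, 0.03, 0, 0, 0], [0, 0, 0.07, 0, 0, 0], [-0.01, 0.02, 0.1, 0, 0, -5], [-0.03, 0.06, 0.1, 0, 0, -10], [-0.05, 0.1, 0.1, 0, 0, -13.4], [-0.07, 0.14, 0.1, 0, 0, -13.4], [-0.09, 0.18, 0.1, 0, 0, -13.4], [-0.0963, 0.213, 0.09, 0, 0, -13.4], [-0.0963, 0.213, 0.06, 0, 0, -13.4], [-0.0963, 0.213, 0.05, 0, 0, -13.4], [-0.0963, 0.213, 0.02, 0, 0, -13.4], [-0.0963, 0.213, 0, 0, 0, -13.4], [-0.0963, 0.213, -0.014, 0, 0, -13.4], [-0.0963, 0.213, -0.0193, 0, 0, -13.4], [-0.0963, 0.213, -0.0193, 0, 0, -13.4]]
  ],
  "jaw": 0.78
}}

```text
t: 33.5
tcp_pos: [0.4308, 0.0454, 0.0054]
ee_rot: [0.707, -0.707, -0.0, 0.001]
ft_force: [0.1, -0.3, 0.4]
width: 0.0678
```

Request:
{"fn": "step_arm", "kwargs": {
  "steps": [
    [[0, 0, 0, 0, 0, 0], [0, 0, 0, 0, 0, 0], [0, 0, 0, 0, 0, 0], [0, 0, 0, 0, 0, 0], [0, 0, 0, 0, 0, 0], [0, 0, 0, 0, 0, 0]]
  ],
  "jaw": 0.6
}}

```text
t: 34.0
tcp_pos: [0.4322, 0.046, 0.0072]
ee_rot: [0.707, -0.707, 0.0, -0.001]
ft_force: [-0.5, 0.8, 6.9]
width: 0.0597
```

Request:
{"fn": "step_arm", "kwargs": {
  "steps": [
    [[0, 0, 0.03, 0, 0, 0], [0, 0, 0.07, 0, 0, 0], [0, 0, 0.11, 0, 0, -7], [0.01, -0.02, 0.13, 0, 0, -14], [0.03, -0.05, 0.13, 0, 0, -21], [0.05, -0.08, 0.13, 0, 0, -28], [0.07, -0.11, 0.13, 0, 0, -35], [0.09, -0.14, 0.13, 0, 0, -42], [0.11, -0.17, 0.13, 0, 0, -49], [0.132, -0.203, 0.13, 0, 0, -56], [0.132, -0.203, 0.13, 0, 0, -63], [0.132, -0.203, 0.13, 0, 0, -70], [0.132, -0.203, 0.11, 0, 0, -76.8], [0.132, -0.203, 0.08, 0, 0, -76.8], [0.132, -0.203, 0.06, 0, 0, -76.8], [0.132, -0.203, 0.06, 0, 0, -76.8], [0.132, -0.203, 0.06, 0, 0, -76.8]]
  ]
}}

```text
t: 35.42
tcp_pos: [0.5624, -0.1575, 0.0652]
ee_rot: [-0.115, 0.993, 0.0, -0.002]
ft_force: [0.4, 0.3, -0.6]
width: 0.0596
```

Run:
```python
from look import *
t,R0,c,im=settled(4);cv2.imwrite("pics/w10.png",im[:,:,::-1])
for l in segs(im,15):
    a=l.round(1)
    if l[[1,3]].max()<255 and l[[1,3]].min()>100 and l[[0,2]].min()>120 and l[[0,2]].max()<450:
        print(a.tolist(),[ (((unproj(c,l.reshape(2,2),z)-t)@R0)[:,:2]*1000).round(1).tolist() for z in(.018,.036,t[2]+.009)])
```

```text
t 35.5667 tcp [ 0.5639 -0.1575  0.0669] sd [0.0009 0.     0.0011] F [ 0.41 -0.05 -0.89] psi -166.77 w 0.0592
[404.1000061035156, 223.10000610351562, 413.70001220703125, 121.9000015258789] [[[3.4, 81.1], [66.6, 80.8]], [[9.0, 74.2], [66.8, 74.0]], [[21.4, 58.9], [67.2, 58.7]]]
[295.29998779296875, 203.3000030517578, 333.29998779296875, 212.1999969482422] [[[16.6, 10.8], [10.7, 35.2]], [[21.0, 9.9], [15.7, 32.2]], [[30.9, 7.8], [26.7, 25.5]]]
[436.20001220703125, 124.5999984741211, 428.3999938964844, 194.6999969482422] [[[65.1, 94.4], [22.2, 94.6]], [[65.4, 86.4], [26.2, 86.5]], [[66.1, 68.6], [35.0, 68.7]]]
[275.3999938964844, 202.6999969482422, 292.1000061035156, 207.1999969482422] [[[16.9, -1.9], [14.0, 8.8]], [[21.4, -1.7], [18.7, 8.0]], [[31.2, -1.4], [29.1, 6.4]]]
[436.20001220703125, 196.89999389648438, 437.70001220703125, 180.5] [[[20.7, 99.7], [31.2, 99.4]], [[24.8, 91.2], [34.5, 90.9]], [[33.9, 72.4], [41.6, 72.1]]]
[208.10000610351562, 123.30000305175781, 153.10000610351562, 122.9000015258789] [[[65.8, -42.0], [66.1, -74.9]], [[66.1, -38.4], [66.3, -68.5]], [[66.7, -30.5], [
[... 3242 characters left out ...]
.6, -29.3], [39.2, -29.2]]]
[428.20001220703125, 198.39999389648438, 423.5, 239.60000610351562] [[[19.8, 94.7], [-7.8, 94.8]], [[23.9, 86.7], [-1.3, 86.7]], [[33.2, 68.8], [13.2, 68.8]]]
[199.39999389648438, 226.89999389648438, 179.39999389648438, 226.89999389648438] [[[0.8, -51.1], [0.8, -64.0]], [[6.6, -46.7], [6.6, -58.6]], [[19.5, -37.1], [19.5, -46.5]]]
[180.60000610351562, 224.39999389648438, 199.39999389648438, 224.39999389648438] [[[2.5, -63.1], [2.5, -51.0]], [[8.2, -57.7], [8.2, -46.6]], [[20.7, -45.8], [20.7, -37.0]]]
[389.3999938964844, 225.60000610351562, 360.6000061035156, 225.60000610351562] [[[1.7, 71.7], [1.7, 53.2]], [[7.4, 65.6], [7.4, 48.6]], [[20.1, 52.1], [20.1, 38.6]]]
```

Request:
{"fn": "step_arm", "kwargs": {
  "steps": [
    [[0.001, 0.0002, -0.012, 0, 0, 0], [0.003, 0.0007, -0.02, 0, 0, 0], [0.0039, 0.0009, -0.0215, 0, 0, 0], [0.0039, 0.0009, -0.0215, 0, 0, 0], [0.0039, 0.0009, -0.0215, 0, 0, 0]]
  ]
}}

```text
t: 36.03
tcp_pos: [0.5677, -0.1565, 0.0451]
ee_rot: [-0.115, 0.993, -0.0, 0.0]
ft_force: [0.1, -0.1, -0.7]
width: 0.0596
```

Request:
{"fn": "step_arm", "kwargs": {
  "steps": [
    [[0.001, 0.0002, 0, 0, 0, 0], [0.001, 0.0002, 0, 0, 0, 0], [0.001, 0.0002, 0, 0, 0, 0]]
  ]
}}

```text
t: 36.28
tcp_pos: [0.5686, -0.1563, 0.0451]
ee_rot: [-0.115, 0.993, -0.0, 0.0]
ft_force: [-0.3, 1.2, -1.5]
width: 0.0596
```

Request:
{"fn": "step_arm", "kwargs": {
  "steps": [
    [[0.0005, 0.0001, 0, 0, 0, 0], [0.0005, 0.0001, 0, 0, 0, 0], [0.0005, 0.0001, 0, 0, 0, 0]]
  ]
}}

```text
t: 36.53
tcp_pos: [0.5689, -0.1561, 0.0448]
ee_rot: [-0.115, 0.993, -0.0, 0.0]
ft_force: [-0.9, 0.3, -1.3]
width: 0.0595
```

Request:
{"fn": "step_arm", "kwargs": {
  "steps": [
    [[0.0005, 0.0001, 0, 0, 0, 0], [0.0005, 0.0001, 0, 0, 0, 0], [0.0005, 0.0001, 0, 0, 0, 0]]
  ]
}}

```text
t: 36.78
tcp_pos: [0.5694, -0.156, 0.0448]
ee_rot: [-0.115, 0.993, 0.0, 0.0]
ft_force: [0.1, -0.5, -1.7]
width: 0.0597
```

Request:
{"fn": "step_arm", "kwargs": {
  "steps": [
    [[0.0004, 0.0001, 0, 0, 0, 0], [0.0004, 0.0001, 0, 0, 0, 0], [0.0004, 0.0001, 0, 0, 0, 0]]
  ]
}}

```text
t: 37.03
tcp_pos: [0.5698, -0.1559, 0.0447]
ee_rot: [-0.115, 0.993, 0.0, -0.0]
ft_force: [0.2, 0.5, -0.9]
width: 0.0599
```

Request:
{"fn": "step_arm", "kwargs": {
  "steps": [
    [[0.0005, 0.0001, 0, 0, 0, 0], [0.0005, 0.0001, 0, 0, 0, 0], [0.0005, 0.0001, 0, 0, 0, 0]]
  ]
}}

```text
t: 37.28
tcp_pos: [0.5703, -0.1559, 0.0447]
ee_rot: [-0.115, 0.993, -0.0, 0.0]
ft_force: [0.2, -0.7, -1.5]
width: 0.0596
```

Request:
{"fn": "step_arm", "kwargs": {
  "steps": [
    [[0.0005, 0.0001, 0, 0, 0, 0], [0.0005, 0.0001, 0, 0, 0, 0], [0.0005, 0.0001, 0, 0, 0, 0]]
  ]
}}

```text
t: 37.53
tcp_pos: [0.5707, -0.1557, 0.0447]
ee_rot: [-0.115, 0.993, 0.0, -0.0]
ft_force: [0.8, -0.5, -1.6]
width: 0.0598
```

Request:
{"fn": "step_arm", "kwargs": {
  "steps": [
    [[0.0005, 0.0001, 0, 0, 0, 0], [0.0005, 0.0001, 0, 0, 0, 0], [0.0005, 0.0001, 0, 0, 0, 0]]
  ]
}}

```text
t: 37.78
tcp_pos: [0.5708, -0.1558, 0.0447]
ee_rot: [-0.115, 0.993, 0.0, -0.0]
ft_force: [-1.4, 0.2, -0.8]
width: 0.0594
```

Request:
{"fn": "step_arm", "kwargs": {
  "steps": [
    [[0.0005, 0.0001, 0, 0, 0, 0], [0.0005, 0.0001, 0, 0, 0, 0], [0.0005, 0.0001, 0, 0, 0, 0]]
  ]
}}

```text
t: 38.03
tcp_pos: [0.5708, -0.1557, 0.0446]
ee_rot: [-0.115, 0.993, 0.0, -0.001]
ft_force: [-4.0, -2.0, -0.5]
width: 0.0598
```

Request:
{"fn": "step_arm", "kwargs": {
  "steps": [
    [[-0.0004, -0.0001, 0, 0, 0, 0], [-0.0004, -0.0001, -0.0008, 0, 0, 0], [-0.0004, -0.0001, -0.0012, 0, 0, 0], [-0.0004, -0.0001, -0.0012, 0, 0, 0]]
  ]
}}

```text
t: 38.37
tcp_pos: [0.5708, -0.1557, 0.0435]
ee_rot: [-0.115, 0.993, 0.0, -0.001]
ft_force: [-3.5, -0.9, 1.1]
width: 0.0596
```

Run:
```python
from look import *
settled(3)
```

```text
t 38.4667 tcp [ 0.5708 -0.1557  0.0435] sd [0. 0. 0.] F [-4.06 -1.22  0.86] psi -166.79 w 0.0597
```

Request:
{"fn": "step_arm", "kwargs": {
  "steps": [
    [[-0.0004, -0.0001, 0, 0, 0, 0], [-0.0004, -0.0001, 0, 0, 0, 0], [-0.0004, -0.0001, 0, 0, 0, 0]]
  ]
}}

```text
t: 38.77
tcp_pos: [0.5708, -0.1558, 0.0435]
ee_rot: [-0.115, 0.993, 0.0, -0.0]
ft_force: [-3.9, -1.5, 1.2]
width: 0.0598
```

Run:
```python
from look import *
settled(3)
```

```text
t 38.8667 tcp [ 0.5708 -0.1557  0.0436] sd [0. 0. 0.] F [-4.21 -0.84  1.55] psi -166.79 w 0.0594
```

Request:
{"fn": "step_arm", "kwargs": {
  "steps": [
    [[-0.0004, -0.0001, 0.0003, 0, 0, 0], [-0.0004, -0.0001, 0.0003, 0, 0, 0], [-0.0004, -0.0001, 0.0003, 0, 0, 0]]
  ]
}}

```text
t: 39.17
tcp_pos: [0.5708, -0.1557, 0.0437]
ee_rot: [-0.115, 0.993, 0.0, 0.0]
ft_force: [-1.9, 0.8, -0.3]
width: 0.0601
```

Run:
```python
from look import *
settled(3)
```

```text
t 39.2667 tcp [ 0.5708 -0.1558  0.0437] sd [0. 0. 0.] F [-2.72 -0.08 -0.91] psi -166.79 w 0.0597
```

Request:
{"fn": "step_arm", "kwargs": {
  "steps": [
    [[0, 0, 0, 0, 0, 0], [0, 0, 0, 0, 0, 0], [0, 0, 0, 0, 0, 0], [0, 0, 0.006, 0, 0, 0], [0, 0, 0.03, 0, 0, 0], [0, 0, 0.07, 0, 0, 0], [0, 0, 0.11, 0, 0, 0], [0, 0, 0.15, 0, 0, 0], [0, 0, 0.19, 0, 0, 0], [0.02, 0, 0.22, 0, 0, 0], [0.05, 0.01, 0.25, 0, 0, 0], [0.075, 0.02, 0.255, 0, 0, 0], [0.075, 0.02, 0.255, 0, 0, 0], [0.075, 0.02, 0.255, 0, 0, 0], [0.075, 0.02, 0.255, 0, 0, 0]]
  ],
  "jaw": 0.78
}}

```text
t: 40.57
tcp_pos: [0.645, -0.1358, 0.2984]
ee_rot: [-0.115, 0.993, 0.0, -0.001]
ft_force: [0.4, -0.1, -0.1]
width: 0.0679
```

Run:
```python
from look import *
t,R0,c,im=settled(3)
im2=bot.capture("side")[:,:,::-1]
x0,y0,w,h=160,20,240,180
A=cv2.resize(im[y0:y0+h,x0:x0+w,::-1],(480,360),interpolation=cv2.INTER_CUBIC)
B=cv2.resize(im2[170:260,250:370],(320,240),interpolation=cv2.INTER_CUBIC);B=cv2.copyMakeBorder(B,0,120,0,0,cv2.BORDER_CONSTANT)
cv2.imwrite("pics/fin.png",np.hstack([A,B]))
for z in(.036,.054):
  for l in segs(im,25,220):
    w=((unproj(c,l.reshape(2,2),z)-t)@R0)[:,:2]
    if 170<l[[0,2]].mean()<400: print(z,l.round(0).tolist(),(w*1000).round(1).tolist())
```

```text
t 40.6667 tcp [ 0.6448 -0.136   0.2985] sd [0.0002 0.0002 0.0001] F [-0.03  0.23  0.15] psi -166.8 w 0.0681
0.036 [339.0, 98.0, 341.0, 46.0] [[91.6, 71.9], [148.5, 71.6]]
0.036 [346.0, 39.0, 340.0, 178.0] [[155.0, 77.1], [-3.8, 77.8]]
0.036 [336.0, 159.0, 337.0, 127.0] [[19.5, 71.3], [58.6, 71.0]]
0.036 [303.0, 99.0, 339.0, 99.0] [[91.0, 29.3], [91.0, 72.1]]
0.036 [214.0, 99.0, 249.0, 99.0] [[90.1, -75.6], [90.5, -34.2]]
0.036 [302.0, 174.0, 334.0, 174.0] [[1.0, 29.4], [1.1, 70.0]]
0.036 [300.0, 112.0, 302.0, 62.0] [[75.9, 26.0], [131.4, 27.2]]
0.036 [343.0, 179.0, 216.0, 180.0] [[-5.5, 81.2], [-6.8, -78.6]]
0.036 [219.0, 175.0, 251.0, 175.0] [[0.5, -73.6], [-0.2, -34.6]]
0.036 [254.0, 178.0, 298.0, 177.0] [[-3.2, -30.0], [-3.0, 24.8]]
0.036 [249.0, 127.0, 216.0, 127.0] [[58.1, -34.9], [57.9, -75.6]]
0.036 [226.0, 195.0, 279.0, 195.0] [[-25.7, -66.8], [-25.3, 1.3]]
0.036 [350.0, 91.0, 348.0, 133.0] [[100.0, 83.9], [51.2, 84.6]]
0.036 [221.0, 125.0, 249.0, 125.0] [[60.7, -69.5], [61.0, -34.8]]
0.036 [252.0, 123.0, 252.0, 159.0] [[62.9, -31.8], [19.6, -32.1]]
0.036 [345.0, 134.0, 347.0
[... 1142 characters left out ...]
, 195.0, 279.0, 195.0] [[-21.7, -64.0], [-21.3, 1.3]]
0.054 [350.0, 91.0, 348.0, 133.0] [[98.7, 80.3], [51.9, 81.0]]
0.054 [221.0, 125.0, 249.0, 125.0] [[61.1, -66.5], [61.3, -33.4]]
0.054 [252.0, 123.0, 252.0, 159.0] [[63.2, -30.5], [21.6, -30.7]]
0.054 [345.0, 134.0, 347.0, 101.0] [[50.5, 77.9], [87.9, 77.9]]
0.054 [333.0, 127.0, 302.0, 127.0] [[59.1, 63.2], [59.0, 27.2]]
0.054 [302.0, 125.0, 332.0, 124.0] [[61.4, 27.1], [61.7, 61.7]]
0.054 [300.0, 162.0, 301.0, 123.0] [[18.7, 25.6], [63.2, 25.5]]
0.054 [326.0, 194.0, 352.0, 194.0] [[-20.4, 57.4], [-20.7, 89.3]]
0.054 [303.0, 184.0, 272.0, 184.0] [[-8.4, 29.9], [-8.4, -7.8]]
0.054 [247.0, 150.0, 218.0, 151.0] [[32.4, -36.9], [31.7, -70.7]]
```

View pics/fin.png

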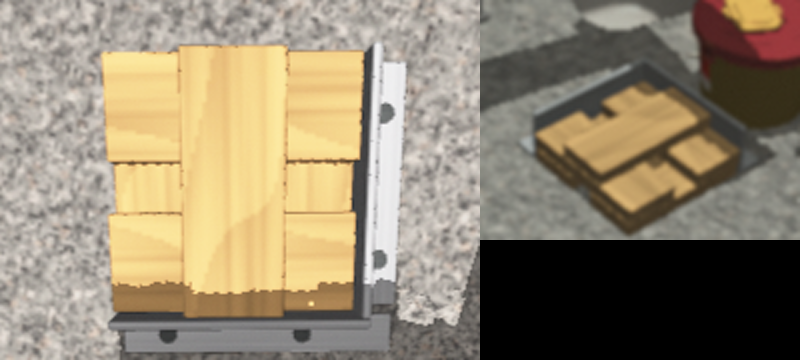

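```bash
python3 -c "
from station import bot
print(bot.sense()['t'],bot.close_job())"
```

```text
the job is handed in; nothing more can be done
40.7667 None
```

The stack is finished and handed in at 40.8 s of the 72 s allowed. I took both long slats from the rack, laid each flat on the worktop, then regripped each across its width for placing.

- **Second layer:** My first placing was about 2.3 mm inside the near ends of the bottom slats and turned about 0.7°. I set the other slat down on the worktop and regripped this one to correct it. The wrist camera then showed its outer edge within about 0.5 mm of those ends and square. It touched the left wall at about 2 N.
- **Third layer:** It lies within about 0.5 mm of the middle of the two second-layer slats. Contact with the far wall peaked at about 4 N and was about 2.7 N when I let go.
- **Loose corner:** That 4 N is inside the 2 to 5 N range in which the corner can slide. The arm stayed at the same position through the contact and nothing in the picture looked shifted, but I made no separate measurement of the corner.
- **Final pictures:** The wrist camera showed a square stack with about a 29.5 mm gap in the second layer (30 mm nominal). The third slat's end and the wall line agree to about 1–2 mm, which is as fine as the camera resolves, so its touching the wall rests on the force reading.
- **Surroundings:** I never touched the short slat, the red look-alike, the bottles or the timer. They were not measured again at the end.
- **Disagreement:** The two fixed cameras put the rack slats about 7 mm away from where the wrist camera did. I relied on the wrist camera, and the grasps bore it out.

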